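# Pin the belt tensioner and load the feed rollers of a pouch sealer

## Robot

A 6-joint arm with a two-finger parallel gripper is mounted at the origin on the work surface. World frame = base frame: x ahead of the robot, y to its left, z up, the work surface at z = 0. Lengths are in m, angles in rad, forces in N, time in s.
With the tool pointing down it reaches from about 0.3 to 0.75 m from the base axis. Payload 8.5 kg.
Tool frame: the origin (TCP) lies at the very end of the fingers, on their centre line; the grasp point (between the pads) lies 19 mm behind it; x points along the fingers, y is the direction in which the jaws open and shut, and the axes are right-handed (so a half turn about x gives the same grasp; the last joint's range is limited). The gripper opens to 85 mm and grips with 20 to 120 N. Pads are 22 mm wide; open, the fingers measure 114 mm over their backs; the gripper's body (76 mm by 85 mm) begins 54 mm behind the grasp point. The pads swing forward as they close: fully open they stand 13 mm farther back than shut.
Start: joints at [-1.337, 0.381, 1.297, -0, 1.464, -0.215], TCP at [0.239, -0.496, 0.231] pointing down, gripper open.
Joint ranges: [-3.11, 3.11], [-0.89, 2.33], [0.22, 2.48], [-1.42, 4.56], [0.17, 2.85], [-2.88, 2.88]. Speed limits (rad/s): [2.39, 2.39, 3.14, 3.14, 3.14, 3.14].

## Interface

Orientations are given as a unit quaternion [w, x, y, z].
In Python, from plant import env gives the robot as it stands. The module is installed in compiled form; this text tells all that it offers.
- The arm moves only by the tool drive_tool, never from a script. Its argument "commands" is one flat list of numbers, 7 for each row, row after row: the shift along the tool's x, y, z as a fraction of full scale, then the turn, a rotation vector about the tool's x, y, z as a fraction of full scale, then the opening, from -1 (shut) to 1 (fully open), so that 0 is half open. In form: [tx, ty, tz, rx, ry, rz, fingers, tx, ty, tz, rx, ry, rz, fingers, ...]. A call has 1 to 20 rows; each row shifts and turns the pose as measured when the row begins, along the tool's axes as they then stand; what a row does not reach is not made up. Full scale, the value 1, is 0.2 m for a shift and 90 degrees for a turn. A row lasts 1/10 s, in which the tool goes at most 50 mm and 8.59 degrees, less where a joint would pass 70% of its speed; a pose out of reach is approached as far as the arm can. A call with a number of a shift or a turn outside -1 to 1 is refused whole. A call with a gripper value outside its range is refused whole. The fingers move at their own pace and stop on an object; "force" is the grip in N (left out, the last holds). Time passes only in rows, so rows that do not move let the fingers close. It gives the time, the measured TCP pose, the force and the opening at its end, in the units of the state.
- env.get_obs(): the state, without advancing time (a new reading comes with each control period).
- env.grab_frame(name): name is "scene" or "top"; returns (picture, depth): 420x560x3 uint8, blue, green, red; 420x560 float32, m along the optical axis (not along the pixel's ray), 0 where there is no reading.
- env.camera_model(name): a dict with "intrinsics" (3x3 intrinsics, pixels), "dist" ([k1, k2, p1, p2, k3] as OpenCV has them; the pictures are not rectified), "world_from_camera" (4x4, takes a point from camera to world coordinates). Camera axes: x right, y down, z forward; pixel columns grow to the right and rows downward; lengths in m; the calibration is good to about 2 mm. A picture is of the moment at which its call begins. camera_model takes no time and is no camera call.
- env.close_job(): hands the job in, once; it reports no verdict.
The state is a dict: "time": time; "joint_pos": joint angles; "dq": joint speeds; "joint_efforts": joint torques, N m; "tool_pos": TCP position; "tool_rot": TCP orientation; "wrist_force": force on the tool from outside, world axes, zero at the start; "ft_torque": the same for the moment, N m; "finger_gap": opening from 0.0 (shut) to 1.0 (fully open).
Only numpy, scipy, OpenCV 4.12 (cv2) and the standard library are available. Lean on these libraries where they do the work, as an engineer would, in place of code of your own. Each camera call takes 0.05 s, during which the arm holds its last target.

## Task

First turn the sprung tension wheel counter-clockwise by its red pin until the pin can drop into the marked lock hole in the block, push it fully home while holding the wheel there, and let go so that the pin holds the wheel. Only then lay every blue roller on the counter fully down in its own saddle, long rollers in the wide cradle and short ones in the narrow cradle, slide each cradle's green keeper fully in over the roller ends, and leave the mug, bottle, tub and screwdriver where they stand.

Things in the scene. Friction and masses are not known exactly. Their poses are not given: they have to be found in the camera images.
- wheel (a joint): Sprung tension wheel: black pulley (radius 34 mm) with a steel lug, vertical axis. 0 rad at its rest stop, grows counter-clockwise from above; at 1.05 the lug hole is over the lock hole; end stop 1.35. Return spring 0.15 N m at 0, 0.29 at 1.05 (5 N at the lug hole), damped 0.25 N m s/rad; springs back to 0 if let go. Pinned, it may settle up to 0.1 below 1.05.
- wheel_axis (a point): Point on the wheel's vertical axis, on top of the wheel, 52 mm above the counter (a hub nut of radius 11 stands 6 higher).
- lug (a point): Centre of the through hole (16.5 mm square) in the wheel's lug, at the lug's top face, 52 above the counter; it is 55 from the wheel axis. The lug is 14 thick, 36 wide, and its underside is 2 above the block.
- lock_hole (a point): Centre of the mouth of the lock hole in the tensioner block, marked by four yellow dashes: 16.5 mm square, through the block (36 deep), mouth 36 above the counter, 55 from the wheel axis.
- tensioner: Fixed white tensioner block, 150 mm (x) x 130 (y) x 36 high, may be turned. Origin at the centre of its underside, straight below the wheel axis.
- pin: Locking pin, upright and loose in the lug's hole, tip resting on the block. Shank diameter 14 mm, 38 long, last 5 tapered to 8; above it a red round grip, diameter 24, 52 long. Origin at the tip, z up. 90 g. Turn the wheel by it. Tip 36 above the counter at the start, 14 fully home (grip's lower end on the lug). Spring side load may hold it by friction: push it down.
- cradle_long: Fixed aluminium cradle for long rollers, 152 mm (y) x 178 (x). Origin at centre of underside, z up. Three saddles at x = -62, 0, +62, y = 0, floor 6 up; rollers lie along y. Saddles 38 wide between grey teeth, which reach 12 in from the two cheeks (140 apart inside); teeth and cheeks 18 high. Seated roller centre: 21 above origin.
- cradle_short: Fixed aluminium cradle for short rollers, 117 mm (y) x 178 (x). Origin at centre of underside, z up. Three saddles at x = -62, 0, +62, y = 0, floor 6 up; rollers lie along y. Saddles 38 wide between grey teeth, which reach 12 in from the two cheeks (105 apart inside); teeth and cheeks 18 high. Seated roller centre: 21 above origin.
- keeper_long (a joint): Green keeper strip of the long rollers' cradle, 170 mm x 18 x 4, above the cheek on the cradle's +y side. Slides towards the cradle's -y: about 0 open (clear of the rollers), 0.018 m at its stop, closed over the end blocks of seated rollers (underside 40 above the counter; seated blocks' tops at 36). Friction about 1.5 N; stays where left.
- keeper_long_knob (a point): Middle of the keeper's upright green knob, 68 mm above the counter. The knob is 14 (along the cradle's x) x 16 (y), and rises from the strip's top at 44 to 80; it moves with the keeper.
- keeper_short (a joint): Green keeper strip of the short rollers' cradle, 170 mm x 18 x 4, above the cheek on the cradle's +y side. Slides towards the cradle's -y: about 0 open (clear of the rollers), 0.018 m at its stop, closed over the end blocks of seated rollers (underside 40 above the counter; seated blocks' tops at 36). Friction about 1.5 N; stays where left.
- keeper_short_knob (a point): Middle of the keeper's upright green knob, 68 mm above the counter. The knob is 14 (along the cradle's x) x 16 (y), and rises from the strip's top at 44 to 80; it moves with the keeper.
- long1: Feed roller, one of up to six look-alikes: blue sleeve diameter 26, white square end blocks (30 x 30 section, 12 long). Long kind, 130 mm overall. Origin at its centre; its y axis runs along it. Starts lying on the counter, origin 15 up, on a flat of its blocks, so it does not roll. 84 to 168 g. May be absent (no pose).
- long2: Feed roller, one of up to six look-alikes: blue sleeve diameter 26, white square end blocks (30 x 30 section, 12 long). Long kind, 130 mm overall. Origin at its centre; its y axis runs along it. Starts lying on the counter, origin 15 up, on a flat of its blocks, so it does not roll. 84 to 168 g. May be absent (no pose).
- long3: Feed roller, one of up to six look-alikes: blue sleeve diameter 26, white square end blocks (30 x 30 section, 12 long). Long kind, 130 mm overall. Origin at its centre; its y axis runs along it. Starts lying on the counter, origin 15 up, on a flat of its blocks, so it does not roll. 84 to 168 g. May be absent (no pose).
- short1: Feed roller, one of up to six look-alikes: blue sleeve diameter 26, white square end blocks (30 x 30 section, 12 long). Short kind, 95 mm overall. Origin at its centre; its y axis runs along it. Starts lying on the counter, origin 15 up, on a flat of its blocks, so it does not roll. 63 to 126 g. May be absent (no pose).
- short2: Feed roller, one of up to six look-alikes: blue sleeve diameter 26, white square end blocks (30 x 30 section, 12 long). Short kind, 95 mm overall. Origin at its centre; its y axis runs along it. Starts lying on the counter, origin 15 up, on a flat of its blocks, so it does not roll. 63 to 126 g. May be absent (no pose).
- short3: Feed roller, one of up to six look-alikes: blue sleeve diameter 26, white square end blocks (30 x 30 section, 12 long). Short kind, 95 mm overall. Origin at its centre; its y axis runs along it. Starts lying on the counter, origin 15 up, on a flat of its blocks, so it does not roll. 63 to 126 g. May be absent (no pose).
- mug: White mug, radius 38 mm, 90 high; bystander, to be left where it is. Origin at the centre of its underside.
- spray: White bottle with green cap, radius 30 mm, 150 high; bystander, to be left where it is. Origin at the centre of its underside.
- driver: Screwdriver, 180 mm long, lying on the counter; bystander, to be left where it is. Origin at the centre of its underside.
- wipes: White tub, radius 45 mm, 60 high; bystander, to be left where it is. Origin at the centre of its underside.
Not all that is in view belongs to the job. What is shaped like the cradle_short but orange is not meant. What is shaped like the long2 but purple is not meant.

How it is judged:
By the outcome, as a careful person would: the job done as asked, in the order asked, and still so for the second after the job is handed in, with the robot touching nothing.
Of long1, short1, long2, short2, long3, short3 only 4 to 6 are there at a start; the rules pass over those that are not, and their reading is None.
At some moment in a run one of long1, short1, long2, short2, long3, short3 may be knocked a few centimetres aside while the robot is not near it.
Once in a run the grip may slacken for a moment while it holds something.
It also fails if it takes over 210 s, if anything falls off the work surface, if the arm or the gripper's body presses on something with over 40 N, if the wrist force passes 120 N, or if a joint passes its speed limit or range.

## Working session

There is one attempt and no reset: what is moved stays moved. The work goes in short steps, Python scripts to look and compute and a tool call to move; the robot and the scene stay as the last step left them, time stands still between calls to the robot, and variables do not carry over. Pictures are saved under pics/ and viewed, and the job is handed in when it is done.

Besides the shell and the picture viewer there is one more tool, called as a command line: name --argument value ..., lists and objects as JSON in quotes. drive_tool: Moves the arm, as the interface text tells. Its arguments: {"type":"object","properties":{"commands":{"type":"array"},"force":{"type":"number"}},"required":["commands"]}

```bash
mkdir -p pics; ls; cat > h.py <<'E'
import numpy as np,cv2
from plant import env
from scipy.spatial.transform import Rotation as R
def snap(name,fn=None):
    im,d=env.grab_frame(name)
    np.savez('last_%s.npz'%name,im=im,d=d)
    if fn: cv2.imwrite('pics/'+fn,im)
    return im,d
def load(name):
    z=np.load('last_%s.npz'%name); return z['im'],z['d']
def ray(name,u,v):
    m=env.camera_model(name);K=np.array(m['intrinsics']);T=np.array(m['world_from_camera'])
    p=cv2.undistortPoints(np.array([[[u,v]]],float),K,np.array(m['dist'],float))[0,0]
    return T[:3,3],T[:3,:3]@np.array([p[0],p[1],1.]),T
def onz(name,u,v,z):
    o,r,_=ray(name,u,v); return o+r*(z-o[2])/r[2]
def proj(name,P):
    m=env.camera_model(name);K=np.array(m['intrinsics']);T=np.linalg.inv(np.array(m['world_from_camera']))
    rv=cv2.Rodrigues(T[:3,:3])[0]
    return cv2.projectPoints(np.array(P,float).reshape(-1,3),rv,T[:3,3],K,np.array(m['dist'],float))[0][:,0]
def cloud(name,d):
    m=env.camera_model(name);K=np.array(m['intrinsics']);T=np.array(m['world_from_camera'])
    h,w=d.shape;uu,vv=np.meshgrid(np.arange(w),np.arange(h))
    p=cv2.undistortPoints(np.stack([uu,vv],-1).reshape(-1,1,2).astype(float),K,np.array(m['dist'],float)).reshape(h,w,2)
    P=np.dstack([p,np.ones((h,w))])*d[...,None]
    return P@T[:3,:3].T+T[:3,3]
def crop(im,x0,y0,x1,y1,s,fn):
    cv2.imwrite('pics/'+fn,cv2.resize(im[y0:y1,x0:x1],None,fx=s,fy=s,interpolation=cv2.INTER_CUBIC))
E
python3 - <<'E'
from h import *
snap('top','top0.png');snap('scene','scene0.png')
print(env.get_obs())
for n in('top','scene'):print(env.camera_model(n))
E
```

```text
pics
{'time': 0.1, 'joint_pos': array([-1.33731150e+00,  3.81135668e-01,  1.29819379e+00,  4.10362000e-05,
        1.46364353e+00, -2.15302899e-01]), 'dq': array([-0.00186993, -0.0003428 , -0.00056744, -0.00049441, -0.00046949,
        0.00086667]), 'joint_efforts': array([ 3.43285996e-03, -4.49220371e+01, -2.31655294e+01, -2.39870451e-04,
        3.67530345e-03, -3.07019285e-06]), 'tool_pos': array([ 0.23856983, -0.49525165,  0.23076678]), 'tool_rot': array([ 0.1568525 ,  0.68938919,  0.15782877, -0.68936922]), 'wrist_force': array([ 0.28779723, -0.03768011,  0.1394601 ]), 'ft_torque': array([-0.03417443,  0.05765119,  0.06323117]), 'finger_gap': 1.000653941804728}
{'intrinsics': array([[446.84230466,   0.        , 279.57303451],
       [  0.        , 446.84230466, 213.86929307],
       [  0.        ,   0.        ,   1.        ]]), 'dist': array([-0.13018207,  0.        ,  0.        ,  0.        ,  0.        ]), 'world_from_camera': array([[-2.61916925e-02, -9.89142168e-01,  1.44609011e-01,
         3.46070879e-01],
       [-9.99647294e-01,  2.65513948e-02,  5.57708427e-04,
        -1.13823975e-03],
       [-4.39122387e-03, -1.44543399e-01, -9.89488718e-01,
         1.22493208e+00],
       [ 0.00000000e+00,  0.00000000e+00,  0.00000000e+00,
         1.00000000e+00]])}
{'intrinsics': array([[415.41964216,   0.        , 281.87326163],
       [  0.        , 415.41964216, 211.66687823],
       [  0.        ,   0.        ,   1.        ]]), 'dist': array([-0.02545867,  0.        ,  0.        ,  0.        ,  0.        ]), 'world_from_camera': array([[-0.24430561,  0.6164726 , -0.74851606,  1.25487775],
       [ 0.96951112,  0.17044955, -0.17605438,  0.19367233],
       [ 0.01905152, -0.76870572, -0.63931882,  0.73421424],
       [ 0.        ,  0.        ,  0.        ,  1.        ]])}
```

View pics/top0.png

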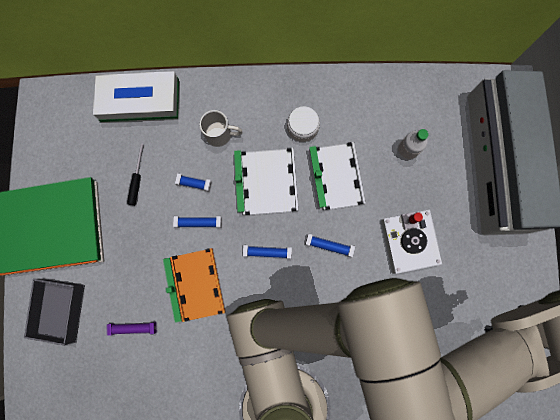

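View pics/scene0.png

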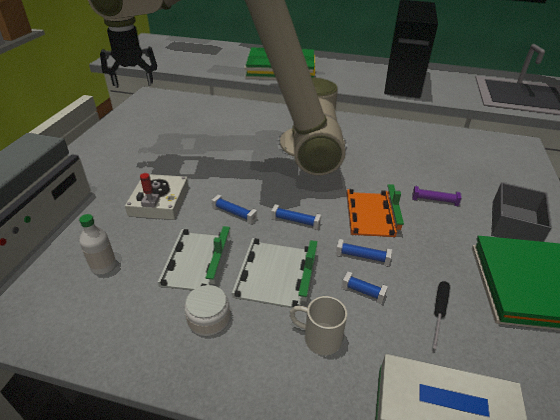

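```bash
python3 - <<'E'
from h import *
im,d=load('top')
crop(im,160,130,370,275,3.8,'c1.png')
crop(im,370,190,460,285,6,'c2.png')
s,_=load('scene')
crop(s,100,150,240,240,5.5,'c3.png')
C=cloud('top',d)
for (u,v) in [(193,182),(197,222),(267,252),(330,245),(413,240),(417,217),(270,180),(335,175),(239,167),(317,170),(300,230)]:
    print(u,v,C[v,u].round(4))
hsv=cv2.cvtColor(im,cv2.COLOR_BGR2HSV)
m=cv2.inRange(hsv,(105,120,60),(122,255,255))
n,l,st,ce=cv2.connectedComponentsWithStats(m)
for i in range(1,n):
    if st[i,4]>30: print(st[i],ce[i].round(1))
E
```

```text
193 182 [0.6152 0.2348 0.0319]
197 222 [0.5046 0.224  0.0289]
267 252 [0.4189 0.036  0.0258]
330 245 [ 0.4327 -0.1332  0.031 ]
413 240 [ 0.4369 -0.35    0.0632]
417 217 [ 0.4893 -0.3448  0.1275]
270 180 [0.6203 0.0237 0.0064]
335 175 [ 0.6308 -0.1589  0.0026]
239 167 [0.6508 0.1066 0.0425]
317 170 [ 0.6278 -0.1022  0.0785]
300 230 [ 0.4785 -0.0555  0.0011]
[114  87  39  11 373] [132.9  92. ]
[180 176  25  13 217] [191.8 182.2]
[178 218  38   9 342] [196.5 222. ]
[310 237  40  18 354] [329.7 245.4]
[247 247  40  11 357] [267.  251.8]
```

View pics/c1.png

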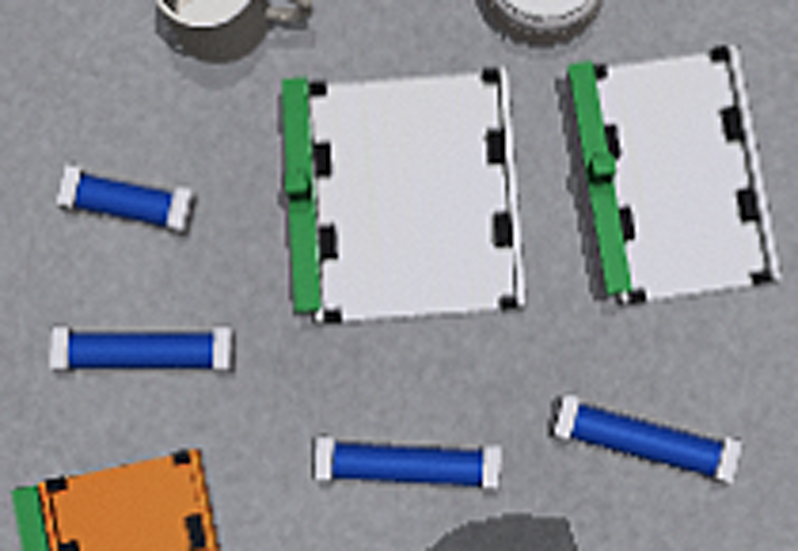

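View pics/c2.png

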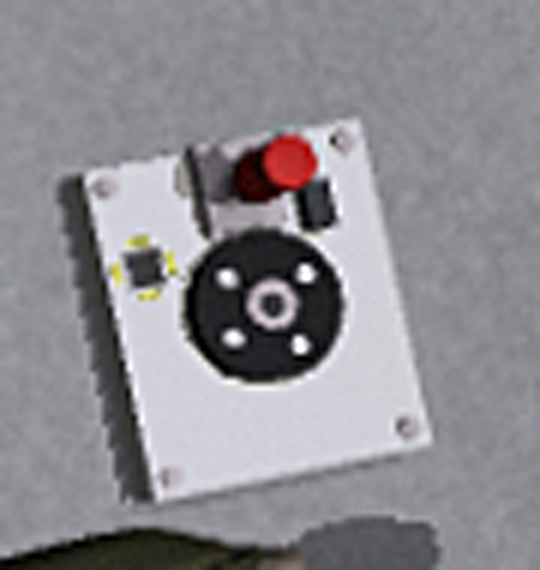

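View pics/c3.png

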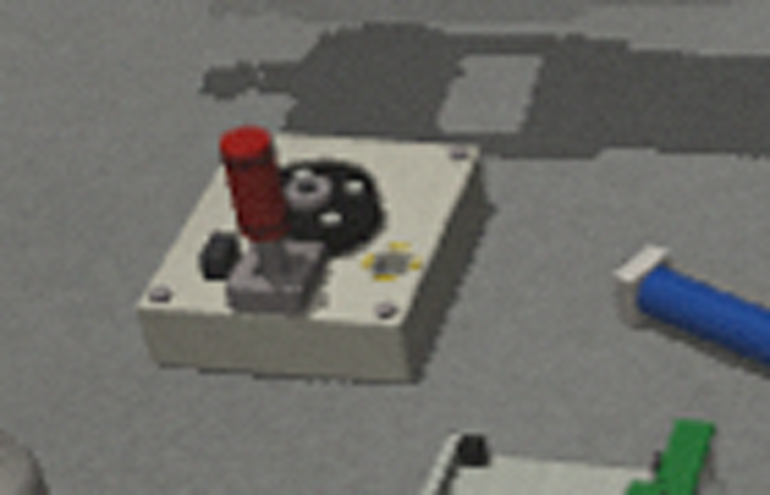

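```bash
python3 - <<'E'
from h import *
im,d=load('top')
crop(im,226,140,306,220,7.4,'c4.png')
crop(im,303,134,373,216,7.2,'c5.png')
hsv=cv2.cvtColor(im,cv2.COLOR_BGR2HSV)
m=cv2.inRange(hsv,(105,120,60),(122,255,255))
n,l,st,ce=cv2.connectedComponentsWithStats(m)
for i in range(1,n):
    if st[i,4]>100:
        v,u=np.nonzero(l==i)
        P=np.array([onz('top',a,b,.022)[:2] for a,b in zip(u,v)])
        c=P.mean(0);w,V=np.linalg.eigh(np.cov((P-c).T));a=V[:,1];a=a*np.sign(a[1])
        print(ce[i].round(0),'c',c.round(4),'len',np.sqrt(12*w[1]).round(3),'axis',a.round(3),'psi(y-axis yaw)',np.degrees(np.arctan2(-a[0],a[1])).round(1))
ax=onz('top',415.5,240.5,.058);lk=onz('top',394.2,234.7,.036);pt=onz('top',418.2,216.7,.126)
print(ax,lk,pt,np.linalg.norm((lk-ax)[:2]),np.linalg.norm((pt-ax)[:2]))
ang=lambda q:np.degrees(np.arctan2(*(q-ax)[1::-1]))
print(ang(lk),ang(pt))
print(R.from_quat(env.get_obs()['tool_rot'],scalar_first=True).as_matrix().round(3))
E
```

```text
[133.  92.] c [0.892  0.4175] len 0.115 axis [0.005 1.   ] psi(y-axis yaw) -0.3
[192. 182.] c [0.617 0.24 ] len 0.07 axis [0.235 0.972] psi(y-axis yaw) -13.6
[196. 222.] c [0.5056 0.2267] len 0.105 axis [0.027 1.   ] psi(y-axis yaw) -1.6
[330. 245.] c [ 0.4323 -0.1335] len 0.105 axis [0.287 0.958] psi(y-axis yaw) -16.7
[267. 252.] c [0.4196 0.0362] len 0.105 axis [0.081 0.997] psi(y-axis yaw) -4.7
[ 0.43575455 -0.35823423  0.058     ] [ 0.45489863 -0.30743651  0.036     ] [ 0.49014664 -0.34843741  0.126     ] 0.05428539854871462 0.055267321978128926
69.35014182284085 10.21034367318063
[[-0.     0.434 -0.901]
 [ 0.001 -0.901 -0.434]
 [-1.    -0.001 -0.   ]]
```

View pics/c4.png

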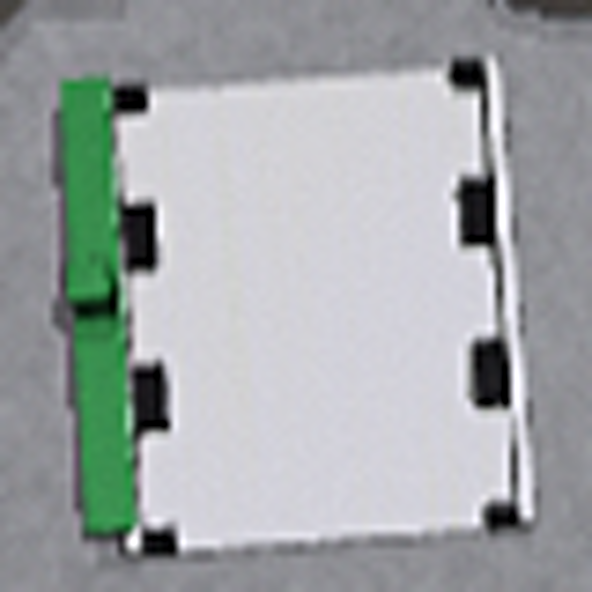

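View pics/c5.png

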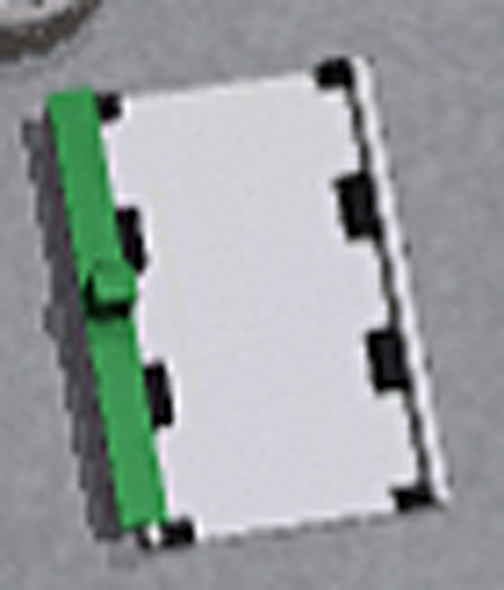

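```bash
python3 - <<'E'
from h import *
c2=lambda x,y:((x+.5)/6-.5+370,(y+.5)/6-.5+190)
pts=[onz('top',*c2(*p),.036) for p in [(83,176),(358,119),(431,439),(152,501)]]
c=np.mean(pts,0);print('block',c,[np.linalg.norm((pts[i]-pts[i-1])[:2]).round(4) for i in range(4)])
e1=pts[0]-pts[3]; e2=pts[1]-pts[2]; print('dir',np.degrees(np.arctan2(e1[1],e1[0])),np.degrees(np.arctan2(e2[1],e2[0])))
ax=onz('top',*c2(273,303),.058);print('axis nut',ax, 'wheel', onz('top',*c2(265,305),.052))
print('lock',onz('top',*c2(145,268),.036), 'pin',onz('top',*c2(289,161),.126))
# scene
c3=lambda x,y:((x+.5)/5.5-.5+100,(y+.5)/5.5-.5+150)
print('scene nut',onz('scene',*c3(308,187),.058),'lock',onz('scene',*c3(391,262),.036),'pin top',onz('scene',*c3(246,139),.126),'pin base', onz('scene',*c3(265,240),.074))
def crad(f,L,yi,knob):
    P=np.array([onz('top',*f(*p),.018)[:2] for p in L]) # ul, ll, ur, lr
    c=P.mean(0); yax=(P[0]+P[1]-P[2]-P[3])/2; xax=(P[0]+P[2]-P[1]-P[3])/2
    print('cradle c',c.round(4),'ywid',np.linalg.norm(yax).round(4),'xsep',np.linalg.norm(xax).round(4),'yaw',np.degrees(np.arctan2(-yax[0],yax[1])).round(2),np.degrees(np.arctan2(xax[1],xax[0])).round(2))
    k=onz('top',*f(*knob),.080);print('knob',k.round(4)); 
    a=np.radians(np.degrees(np.arctan2(xax[1],xax[0])));X=np.array([np.cos(a),np.sin(a)]);Y=np.array([-np.sin(a),np.cos(a)])
    print(' knob in cradle',((k[:2]-c)@X).round(4),((k[:2]-c)@Y).round(4))
c4=lambda x,y:((x+.5)/7.4-.5+226,(y+.5)/7.4-.5+140)
c5=lambda x,y:((x+.5)/7.2-.5+303,(y+.5)/7.2-.5+134)
crad(c4,[(156,237),(166,398),(460,213),(474,373)],.058,(93,273))
crad(c5,[(142,238),(169,393),(339,209),(371,362)],.0405,(113,281))
E
```

```text
block [ 0.43674314 -0.35651794  0.036     ] [np.float64(0.1481), np.float64(0.1307), np.float64(0.1479), np.float64(0.1313)]
dir 8.92903115639504 9.154685445552259
axis nut [ 0.43689442 -0.35717807  0.058     ] wheel [ 0.43658751 -0.35532177  0.052     ]
lock [ 0.45615048 -0.30627891  0.036     ] pin [ 0.49089584 -0.34732993  0.126     ]
scene nut [ 0.43865229 -0.35712895  0.058     ] lock [ 0.45852847 -0.30594451  0.036     ] pin top [ 0.49410104 -0.34697004  0.126     ] pin base [ 0.50220472 -0.34361709  0.074     ]
cradle c [0.6157 0.0291] ywid 0.1146 xsep 0.0615 yaw 3.1 2.92
knob [0.6156 0.1058 0.08  ]
 knob in cradle 0.0038 0.0766
cradle c [ 0.6263 -0.1653] ywid 0.0783 xsep 0.0616 yaw 7.31 7.91
knob [ 0.6203 -0.1051  0.08  ]
 knob in cradle 0.0024 0.0605
```

```bash
cat >> h.py <<'E'
def to(P,jaw=None,step=.04):
    """tool-frame delta to reach P with tool down and jaw axis at angle jaw(deg)"""
    o=env.get_obs();M=R.from_quat(o['tool_rot'],scalar_first=True).as_matrix()
    p=o['tool_pos'];D=np.array(P)-p;t=M.T@D
    cur=np.degrees(np.arctan2(M[1,1],M[0,1]))
    if jaw is None: jaw=cur
    dj=(jaw-cur+90)%180-90; a=np.radians(cur+dj)
    y=np.array([np.cos(a),np.sin(a),0]);x=np.array([0,0,-1.]);Mt=np.stack([x,y,np.cross(x,y)],1)
    rv=(R.from_matrix(M.T@Mt)).as_rotvec()/(np.pi/2)
    n=max(1,int(np.ceil(max(np.linalg.norm(D)/step,np.linalg.norm(rv)/.085))))
    print('t=%.2f at'%o['time'],p.round(4),'jaw %.1f'%cur,'F',o['wrist_force'].round(1),'gap %.3f'%o['finger_gap'],'j6 %.2f'%o['joint_pos'][5])
    print(' dist',np.linalg.norm(D).round(4),'frac',(t/.2).round(4),'rot',rv.round(4),'tot; n',n,'each',(t/.2/n).round(4),(rv/n).round(4))
E
python3 -c "
from h import *
to([.4912,-.3479,.20],116)"
```

```text
t=0.10 at [ 0.2386 -0.4953  0.2308] jaw -64.3 F [ 0.3 -0.   0.1] gap 1.001 j6 -0.22
 dist 0.2941 frac [ 0.1545 -0.1156 -1.4577] rot [-0.0032 -0.0002  0.0009] tot; n 8 each [ 0.0193 -0.0144 -0.1822] [-0.0004 -0.      0.0001]
```

Red/round things that could be taken for the pin: the red grip at top (418,217), the red lights on the grey box (481,121) and the wheel hub (415,241). I choose the red grip, standing in the lug (crop c2 shows it).
Blue things:
- Long rollers at (197,222), (267,252) and (330,245).
- Short roller at (192,182).
- Blue label on the white box (133,92) and purple roller (132,328): neither is meant.

Cradles:
- White wide one at (268,181) is the long cradle.
- White narrow one at (337,176) is the short cradle.
- Orange one at (195,285) is not meant.

Lock hole with yellow dashes is at (394,235).

drive_tool --commands '[0.02,-0.014,-0.18,0,0,0,1,0.02,-0.014,-0.18,0,0,0,1,0.02,-0.014,-0.18,0,0,0,1,0.02,-0.014,-0.18,0,0,0,1,0.02,-0.014,-0.18,0,0,0,1,0.02,-0.014,-0.18,0,0,0,1,0.02,-0.014,-0.18,0,0,0,1,0.02,-0.014,-0.18,0,0,0,1,0,0,0,0,0,0,1,0,0,0,0,0,0,1]' --force 40

```text
time: 1.1
tool_pos: [0.4966, -0.3439, 0.1932]
tool_rot: [-0.153, -0.688, -0.159, 0.691]
wrist_force: [-0.4, -0.2, 0.3]
finger_gap: 1.0
```

```bash
python3 -c "
from h import *
to([.4912,-.3479,.15],116)"
```

```text
t=1.10 at [ 0.4966 -0.3439  0.1932] jaw -64.4 F [-0.4 -0.2  0.3] gap 1.000 j6 0.32
 dist 0.0437 frac [0.2158 0.0081 0.0326] rot [-0.0049  0.0011  0.0057] tot; n 2 each [0.1079 0.0041 0.0163] [-0.0025  0.0005  0.0029]
```

drive_tool --commands '[0.1,0.004,0.015,0,0,0.005,1,0.1,0.004,0.015,0,0,0,1,0,0,0,0,0,0,1]'

```text
time: 1.4
tool_pos: [0.4899, -0.3494, 0.1525]
tool_rot: [-0.156, -0.689, -0.156, 0.69]
wrist_force: [-0.8, -0.8, -0.1]
finger_gap: 1.003
```

```bash
python3 - <<'E'
from h import *
to([.4912,-.3479,.09],116)
im,_=snap('top');crop(im,340,150,480,290,4,'t1.png')
s,_=snap('scene');crop(s,90,100,230,240,4,'s1.png')
cv2.imwrite('pics/ts1.png',np.hstack([cv2.imread('pics/t1.png'),cv2.imread('pics/s1.png')])[:,:])
a=cv2.imread('pics/ts1.png');cv2.imwrite('pics/ts1.png',cv2.resize(a,(800,400)))
E
```

```text
t=1.40 at [ 0.4899 -0.3494  0.1525] jaw -64.6 F [-0.8 -0.8 -0.1] gap 1.003 j6 0.31
 dist 0.0625 frac [ 0.3124 -0.0037 -0.0097] rot [-0.0061  0.0013  0.0001] tot; n 2 each [ 0.1562 -0.0018 -0.0048] [-0.0031  0.0006  0.0001]
```

View pics/ts1.png

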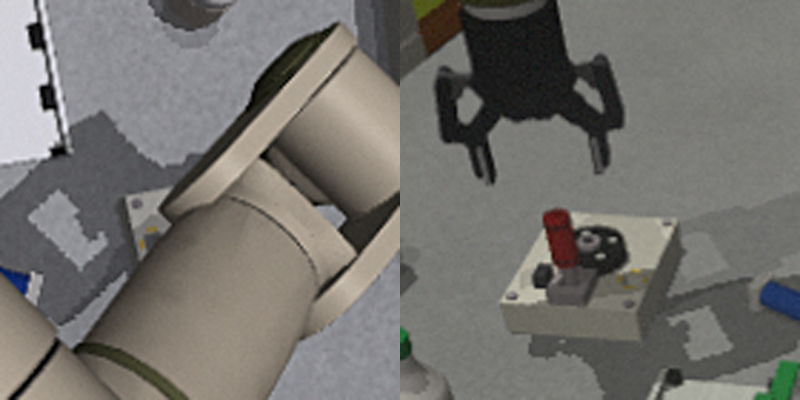

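The scene crop shows the open fingers straddling above the red grip; the arm hides it in the top view. Descending.

drive_tool --commands '[0.1,-0.001,-0.003,0,0,0,1,0.1,-0.001,-0.003,0,0,0,1,0.1,-0.001,-0.003,0,0,0,1,0,0,0,0,0,0,1]'

```text
time: 1.9
tool_pos: [0.4936, -0.3521, 0.0995]
tool_rot: [0.16, 0.692, 0.151, -0.688]
wrist_force: [0.3, 0.8, 0.2]
finger_gap: 0.998
```

```bash
python3 - <<'E'
from h import *
to([.4912,-.3479,.09],116)
s,_=snap('scene');crop(s,90,100,230,240,5,'s2.png')
E
```

```text
t=1.90 at [ 0.4936 -0.3521  0.0995] jaw -64.7 F [0.3 0.8 0.2] gap 0.998 j6 0.32
 dist 0.0106 frac [ 0.0471 -0.0247  0.0018] rot [-0.0074 -0.0017 -0.0088] tot; n 1 each [ 0.0471 -0.0247  0.0018] [-0.0074 -0.0017 -0.0088]
```

View pics/s2.png

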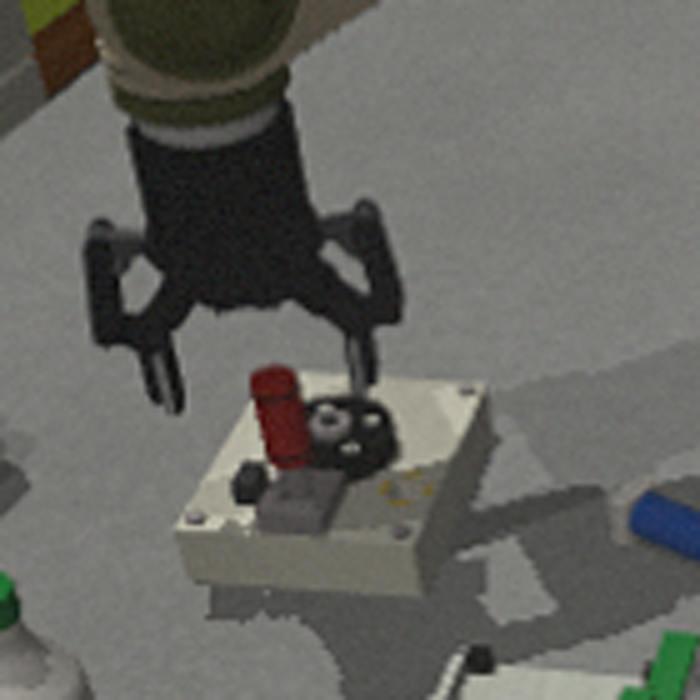

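```bash
python3 - <<'E'
from h import *
f=lambda x,y:((x+.5)/5-.5+90,(y+.5)/5-.5+100)
print('tips',onz('scene',*f(173,408),.1125),onz('scene',*f(364,390),.1125))
print('pin top',onz('scene',*f(273,378),.126),'pin bottom edge ctr',onz('scene',*f(293,455),.074))
o=env.get_obs();p=o['tool_pos'];q=proj('scene',[p,p+[0,0,.013],[.4912,-.3479,.126],[.4912,-.3479,.074]])
print((q-[90,100])*5)
E
```

```text
tips [ 0.51636777 -0.394337    0.1125    ] [ 0.47588638 -0.30822013  0.1125    ]
pin top [ 0.49553011 -0.34652691  0.126     ] pin bottom edge ctr [ 0.49159849 -0.34804155  0.074     ]
[[270.52625932 412.25462953]
 [265.67300863 391.63670747]
 [272.73256993 370.90619683]
 [291.61103825 452.60460875]]
```

drive_tool --commands '[0.047,-0.025,0.002,-0.007,0,-0.009,1,0,0,0,0,0,0,1]'

```text
time: 2.15
tool_pos: [0.4923, -0.3493, 0.094]
tool_rot: [0.161, 0.691, 0.158, -0.687]
wrist_force: [0.4, -0.1, 0.1]
finger_gap: 0.999
```

```bash
python3 - <<'E'
from h import *
to([.4912,-.3479,.09],116)
E
```

```text
t=2.15 at [ 0.4923 -0.3493  0.094 ] jaw -64.0 F [ 0.4 -0.1  0.1] gap 0.999 j6 0.30
 dist 0.0043 frac [ 0.0198 -0.0086  0.002 ] rot [ 0.     -0.0031 -0.0035] tot; n 1 each [ 0.0198 -0.0086  0.002 ] [ 0.     -0.0031 -0.0035]
```

drive_tool --commands '[0.03,-0.01,0.003,0,0,0,1,0,0,0,0,0,0,-1,0,0,0,0,0,0,-1,0,0,0,0,0,0,-1,0,0,0,0,0,0,-1,0,0,0,0,0,0,-1,0,0,0,0,0,0,-1,0,0,0,0,0,0,-1]' --force 60

```text
time: 2.95
tool_pos: [0.4914, -0.3482, 0.0898]
tool_rot: [0.162, 0.692, 0.157, -0.686]
wrist_force: [-0.9, 0.3, 0.5]
finger_gap: 0.266
```

```bash
python3 - <<'E'
from h import *
to([.4912,-.3479,.09],116)
s,_=snap('scene');crop(s,90,100,230,240,5,'s3.png')
E
```

```text
t=2.95 at [ 0.4914 -0.3482  0.0898] jaw -64.0 F [-0.9  0.3  0.5] gap 0.266 j6 0.30
 dist 0.0004 frac [-0.001  -0.0017  0.    ] rot [ 0.0001 -0.0037 -0.0056] tot; n 1 each [-0.001  -0.0017  0.    ] [ 0.0001 -0.0037 -0.0056]
```

View pics/s3.png

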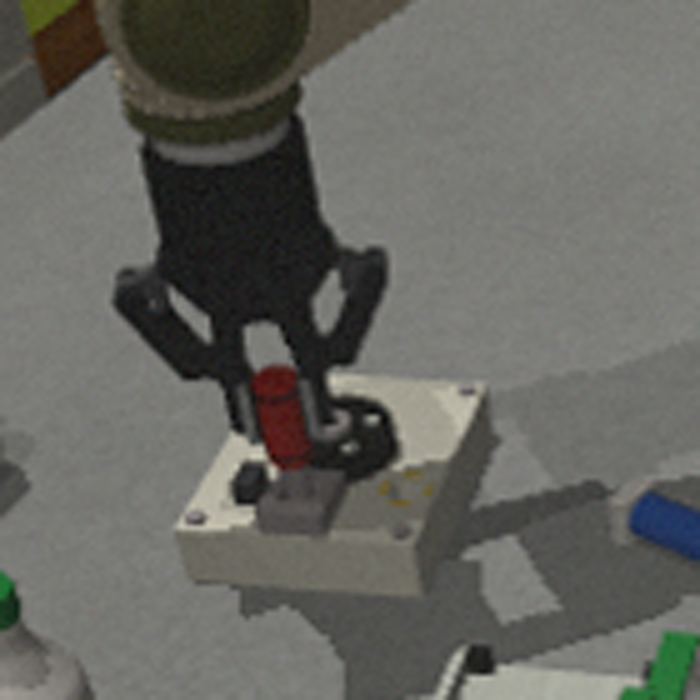

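```bash
cat >> h.py <<'E'
AX=np.array([.4371,-.3569])
def arc(a,z,r=.055,**k):
    o=env.get_obs();d=o['tool_pos'][:2]-AX
    print('ang %.1f r %.4f'%(np.degrees(np.arctan2(d[1],d[0])),np.hypot(*d)),end=' ')
    to([AX[0]+r*np.cos(np.radians(a)),AX[1]+r*np.sin(np.radians(a)),z],116,**k)
E
python3 - <<'E'
from h import *
for a in(29,49,69):arc(a,.091,step=.008)
E
```

```text
ang 9.1 r 0.0549 t=3.00 at [ 0.4914 -0.3482  0.0898] jaw -64.0 F [-0.5 -1.  -0.1] gap 0.266 j6 0.30
 dist 0.019 frac [-0.0067 -0.0941 -0.0118] rot [ 0.0001 -0.0037 -0.0056] tot; n 3 each [-0.0022 -0.0314 -0.0039] [ 0.     -0.0012 -0.0019]
ang 9.1 r 0.0549 t=3.00 at [ 0.4914 -0.3482  0.0898] jaw -64.0 F [-0.5 -1.  -0.1] gap 0.266 j6 0.30
 dist 0.0375 frac [-0.0077 -0.1872  0.0097] rot [ 0.0001 -0.0037 -0.0056] tot; n 5 each [-0.0015 -0.0374  0.0019] [ 0.     -0.0007 -0.0011]
ang 9.1 r 0.0549 t=3.00 at [ 0.4914 -0.3482  0.0898] jaw -64.0 F [-0.5 -1.  -0.1] gap 0.266 j6 0.30
 dist 0.0549 frac [-0.0087 -0.2673  0.0617] rot [ 0.0001 -0.0037 -0.0056] tot; n 7 each [-0.0012 -0.0382  0.0088] [ 0.     -0.0005 -0.0008]
```

drive_tool --commands '[-0.007,-0.032,-0.005,0,0,0,-1,-0.002,-0.032,-0.004,0,0,0,-1,-0.002,-0.031,-0.002,0,0,0,-1]'

```text
time: 3.3
tool_pos: [0.4858, -0.3342, 0.0917]
tool_rot: [0.165, 0.692, 0.152, -0.686]
wrist_force: [1.5, -6.4, -5.9]
finger_gap: 0.269
```

```bash
python3 - <<'E'
from h import *
for a in(29,39,49,69):arc(a,.091,step=.008)
E
```

```text
ang 25.0 r 0.0537 t=3.30 at [ 0.4858 -0.3342  0.0917] jaw -64.0 F [ 1.5 -6.4 -5.9] gap 0.269 j6 0.32
 dist 0.004 frac [ 0.003  -0.0191 -0.006 ] rot [-0.0004 -0.003  -0.0127] tot; n 1 each [ 0.003  -0.0191 -0.006 ] [-0.0004 -0.003  -0.0127]
ang 25.0 r 0.0537 t=3.30 at [ 0.4858 -0.3342  0.0917] jaw -64.0 F [ 1.5 -6.4 -5.9] gap 0.269 j6 0.32
 dist 0.0133 frac [ 0.002  -0.0665  0.0007] rot [-0.0004 -0.003  -0.0127] tot; n 2 each [ 0.001  -0.0333  0.0003] [-0.0002 -0.0015 -0.0064]
ang 25.0 r 0.0537 t=3.30 at [ 0.4858 -0.3342  0.0917] jaw -64.0 F [ 1.5 -6.4 -5.9] gap 0.269 j6 0.32
 dist 0.0226 frac [ 0.001  -0.1121  0.0155] rot [-0.0004 -0.003  -0.0127] tot; n 3 each [ 0.0003 -0.0374  0.0052] [-0.0001 -0.001  -0.0042]
ang 25.0 r 0.0537 t=3.30 at [ 0.4858 -0.3342  0.0917] jaw -64.0 F [ 1.5 -6.4 -5.9] gap 0.269 j6 0.32
 dist 0.0407 frac [-0.0008 -0.1922  0.0676] rot [-0.0004 -0.003  -0.0127] tot; n 6 each [-0.0001 -0.032   0.0113] [-0.0001 -0.0005 -0.0021]
```

drive_tool --commands '[0.001,-0.038,-0.003,0,0,-0.006,-1,0.001,-0.038,0.004,0,0,-0.006,-1,0.001,-0.038,0.008,0,0,-0.003,-1]'

```text
time: 3.6
tool_pos: [0.4766, -0.3206, 0.0923]
tool_rot: [0.164, 0.692, 0.154, -0.686]
wrist_force: [5.1, -8.6, -4.7]
finger_gap: 0.267
```

```bash
python3 - <<'E'
from h import *
for a in(49,59,69,71):arc(a,.091,step=.008)
E
```

```text
ang 42.5 r 0.0536 t=3.60 at [ 0.4766 -0.3206  0.0923] jaw -64.0 F [ 5.1 -8.6 -4.7] gap 0.267 j6 0.32
 dist 0.0064 frac [ 0.006  -0.0312  0.004 ] rot [-0.0004 -0.0034 -0.0103] tot; n 1 each [ 0.006  -0.0312  0.004 ] [-0.0004 -0.0034 -0.0103]
ang 42.5 r 0.0536 t=3.60 at [ 0.4766 -0.3206  0.0923] jaw -64.0 F [ 5.1 -8.6 -4.7] gap 0.267 j6 0.32
 dist 0.0157 frac [ 0.0052 -0.0735  0.0265] rot [-0.0004 -0.0034 -0.0103] tot; n 2 each [ 0.0026 -0.0367  0.0133] [-0.0002 -0.0017 -0.0052]
ang 42.5 r 0.0536 t=3.60 at [ 0.4766 -0.3206  0.0923] jaw -64.0 F [ 5.1 -8.6 -4.7] gap 0.267 j6 0.32
 dist 0.0249 frac [ 0.0044 -0.1112  0.0561] rot [-0.0004 -0.0034 -0.0103] tot; n 4 each [ 0.0011 -0.0278  0.014 ] [-0.0001 -0.0009 -0.0026]
ang 42.5 r 0.0536 t=3.60 at [ 0.4766 -0.3206  0.0923] jaw -64.0 F [ 5.1 -8.6 -4.7] gap 0.267 j6 0.32
 dist 0.0268 frac [ 0.0043 -0.1181  0.0627] rot [-0.0004 -0.0034 -0.0103] tot; n 4 each [ 0.0011 -0.0295  0.0157] [-0.0001 -0.0009 -0.0026]
```

drive_tool --commands '[0.002,-0.036,0.009,0,0,-0.006,-1,0.002,-0.036,0.014,0,0,-0.006,-1,0.002,-0.034,0.018,0,0,-0.003,-1,0.001,-0.02,0.014,0,0,0,-1]'

```text
time: 4.0
tool_pos: [0.4616, -0.3099, 0.0932]
tool_rot: [0.164, 0.695, 0.153, -0.683]
wrist_force: [7.5, -2.8, -5.3]
finger_gap: 0.262
```

```bash
python3 - <<'E'
from h import *
for a in(69.2,71):arc(a,.091,step=.008)
s,_=snap('scene');crop(s,90,100,230,240,5,'s4.png')
E
```

```text
ang 62.4 r 0.0530 t=4.00 at [ 0.4616 -0.3099  0.0932] jaw -64.1 F [ 7.5 -2.8 -5.3] gap 0.262 j6 0.31
 dist 0.007 frac [ 0.0101 -0.031   0.0131] rot [-0.001  -0.0089 -0.0131] tot; n 1 each [ 0.0101 -0.031   0.0131] [-0.001  -0.0089 -0.0131]
ang 62.4 r 0.0530 t=4.00 at [ 0.4616 -0.3099  0.0932] jaw -64.1 F [ 7.5 -2.8 -5.3] gap 0.262 j6 0.31
 dist 0.0086 frac [ 0.0098 -0.0372  0.0191] rot [-0.001  -0.0089 -0.0131] tot; n 2 each [ 0.0049 -0.0186  0.0096] [-0.0005 -0.0044 -0.0065]
```

View pics/s4.png

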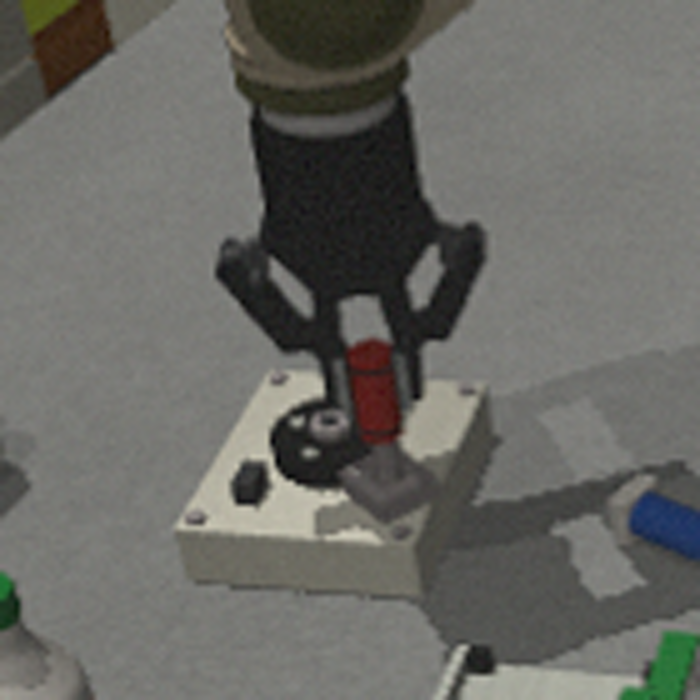

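Wheel is turning with the pin, about 7° short of the lock hole.

drive_tool --commands '[0.005,-0.025,0.012,0,-0.006,-0.01,-1,0.005,-0.018,0.008,0,-0.004,-0.006,-1,0,-0.004,0.003,0,0,0,-1]'

```text
time: 4.35
tool_pos: [0.4575, -0.3074, 0.0934]
tool_rot: [0.162, 0.692, 0.154, -0.687]
wrist_force: [4.7, -1.2, -4.0]
finger_gap: 0.265
```

```bash
python3 - <<'E'
from h import *
for a in(69.2,71):arc(a,.089,step=.008)
E
```

```text
ang 67.6 r 0.0535 t=4.35 at [ 0.4575 -0.3074  0.0934] jaw -64.1 F [ 4.7 -1.2 -4. ] gap 0.265 j6 0.31
 dist 0.0049 frac [ 0.0218 -0.0107 -0.0002] rot [-0.0014 -0.0028 -0.0083] tot; n 1 each [ 0.0218 -0.0107 -0.0002] [-0.0014 -0.0028 -0.0083]
ang 67.6 r 0.0535 t=4.35 at [ 0.4575 -0.3074  0.0934] jaw -64.1 F [ 4.7 -1.2 -4. ] gap 0.265 j6 0.31
 dist 0.0056 frac [ 0.0217 -0.0169  0.0058] rot [-0.0014 -0.0028 -0.0083] tot; n 1 each [ 0.0217 -0.0169  0.0058] [-0.0014 -0.0028 -0.0083]
```

drive_tool --commands '[0.01,-0.014,0.003,0,0,-0.006,-1,0.02,-0.006,0,0,0,-0.003,-1,0.03,0,0,0,0,0,-1,0.03,0,0,0,0,0,-1]'

```text
time: 4.75
tool_pos: [0.4587, -0.3068, 0.0792]
tool_rot: [0.162, 0.693, 0.155, -0.685]
wrist_force: [-4.2, 2.2, 13.8]
finger_gap: 0.264
```

```bash
python3 - <<'E'
from h import *
arc(69.2,.068,step=.008)
E
```

```text
ang 66.7 r 0.0546 t=4.75 at [ 0.4587 -0.3068  0.0792] jaw -64.1 F [-4.2  2.2 13.8] gap 0.264 j6 0.31
 dist 0.0114 frac [ 0.0557 -0.011   0.0069] rot [-0.0012 -0.0061 -0.0084] tot; n 2 each [ 0.0278 -0.0055  0.0035] [-0.0006 -0.003  -0.0042]
```

drive_tool --commands '[0.03,-0.005,0.003,0,0,-0.005,-1,0.03,-0.005,0.002,0,0,-0.005,-1,0.03,0,0,0,0,0,-1]' --force 80

```text
time: 5.05
tool_pos: [0.4588, -0.3067, 0.0666]
tool_rot: [0.16, 0.694, 0.157, -0.684]
wrist_force: [-13.1, 19.4, 93.3]
finger_gap: 0.265
```

```bash
python3 - <<'E'
from h import *
arc(69.2,.0675,step=.008)
s,_=snap('scene');crop(s,90,100,230,240,5,'s5.png')
E
```

```text
ang 66.6 r 0.0547 t=5.05 at [ 0.4588 -0.3067  0.0666] jaw -64.1 F [-13.1  19.4  93.3] gap 0.265 j6 0.30
 dist 0.0027 frac [-0.0047 -0.0102  0.0072] rot [-0.001  -0.0079 -0.0037] tot; n 1 each [-0.0047 -0.0102  0.0072] [-0.001  -0.0079 -0.0037]
```

View pics/s5.png

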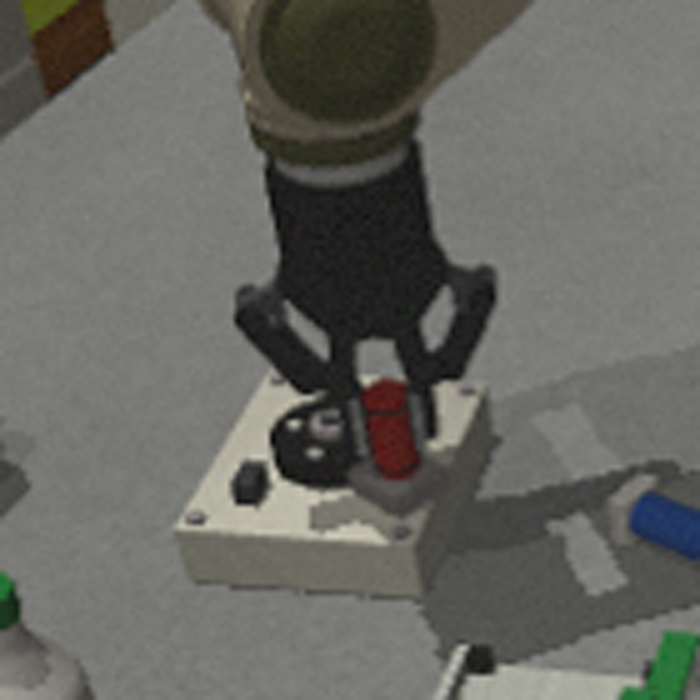

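Pin bottomed (93 N upward). Relax and open in place.

drive_tool --commands '[0,0,0,0,0,0,-1,0,0,0,0,0,0,-1]'

```text
time: 5.3
tool_pos: [0.4578, -0.3063, 0.0683]
tool_rot: [0.161, 0.693, 0.157, -0.685]
wrist_force: [1.7, -4.1, -2.9]
finger_gap: 0.261
```

drive_tool --commands '[0,0,0,0,0,0,1,0,0,0,0,0,0,1,0,0,0,0,0,0,1,0,0,0,0,0,0,1,0,0,0,0,0,0,1,0,0,0,0,0,0,1,0,0,0,0,0,0,1]'

```text
time: 6.0
tool_pos: [0.4561, -0.3038, 0.065]
tool_rot: [0.158, 0.692, 0.16, -0.686]
wrist_force: [-0.4, -0.7, 0.5]
finger_gap: 1.0
```

```bash
python3 - <<'E'
from h import *
arc(69.2,.2,step=.04)
s,_=snap('scene');crop(s,90,100,230,240,5,'s6.png')
E
```

```text
ang 70.3 r 0.0564 t=6.00 at [ 0.4561 -0.3038  0.065 ] jaw -64.0 F [-0.4 -0.7  0.5] gap 1.000 j6 0.30
 dist 0.135 frac [-0.6749  0.0073 -0.0044] rot [-0.0003 -0.0054  0.0012] tot; n 4 each [-0.1687  0.0018 -0.0011] [-0.0001 -0.0014  0.0003]
```

View pics/s6.png

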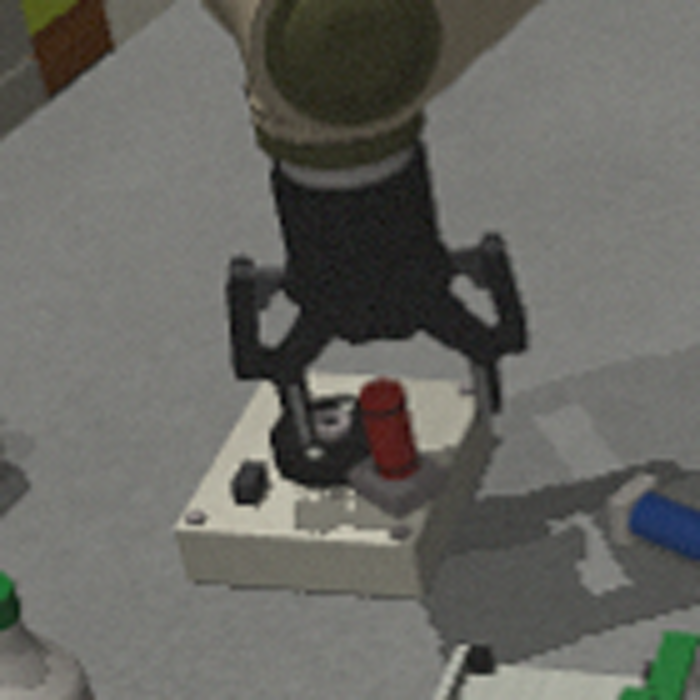

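drive_tool --commands '[-0.15,0,0,0,0,0,1,-0.15,0,0,0,0,0,1,-0.05,0,0,0,0,0,-1,0,0,0,0,0,0,-1,0,0,0,0,0,0,-1,0,0,0,0,0,0,-1,0,0,0,0,0,0,-1,0,0,0,0,0,0,-1]'

```text
time: 6.85
tool_pos: [0.4543, -0.3029, 0.1326]
tool_rot: [0.155, 0.69, 0.163, -0.688]
wrist_force: [1.3, -0.4, 1.3]
finger_gap: 0.003
```

```bash
python3 - <<'E'
from h import *
s,_=snap('scene');crop(s,90,100,230,240,5,'s7.png')
to([.4566,-.3052,.11],116)
E
```

```text
t=6.90 at [ 0.4542 -0.3029  0.1326] jaw -64.0 F [ 0.2  0.7 -0.5] gap -0.001 j6 0.31
 dist 0.0228 frac [ 0.1127  0.0166 -0.0049] rot [-0.0005 -0.0038  0.0062] tot; n 1 each [ 0.1127  0.0166 -0.0049] [-0.0005 -0.0038  0.0062]
```

View pics/s7.png

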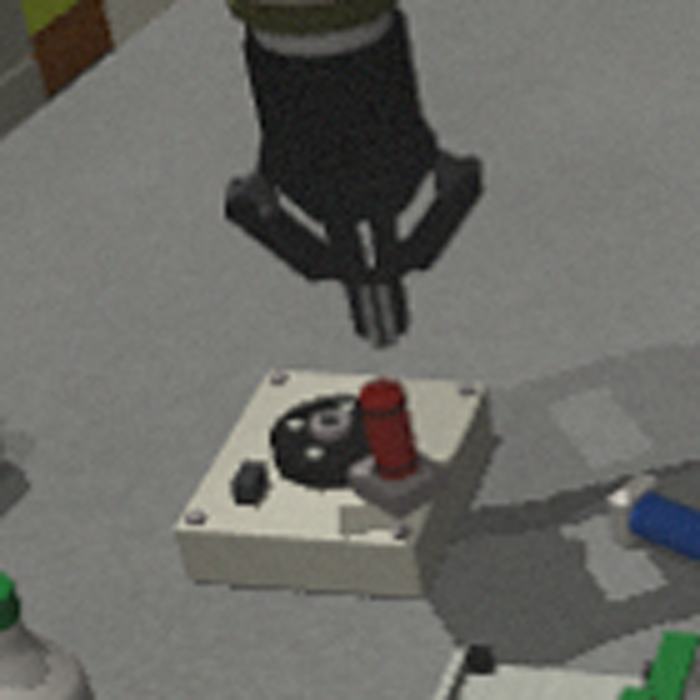

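drive_tool --commands '[0.07,0.016,-0.005,0,0,0.006,-1,0.04,0,0,0,0,0,-1,0.02,0,0,0,0,0,-1,0.015,0,0,0,0,0,-1]'

```text
time: 7.3
tool_pos: [0.4572, -0.306, 0.104]
tool_rot: [0.159, 0.691, 0.158, -0.687]
wrist_force: [-5.4, 3.3, 35.1]
finger_gap: -0.001
```

Contact at z = 0.104, which is exactly the fully-home height. Retract and look at both cameras away from the scene.

drive_tool --commands '[-0.12,0,0,0,0,0,0,-0.2,0,0,0,0,0,1,-0.2,0,0.05,0,0,0,1,0,0,0.2,0,0,0,1,0,0,0.2,0,0,0,1,0,0,0.2,0,0,0,1,0,0,0,0,0,0,1]'

```text
time: 8.0
tool_pos: [0.3365, -0.3648, 0.2131]
tool_rot: [0.162, 0.691, 0.158, -0.686]
wrist_force: [0.1, 0.4, -1.0]
finger_gap: 0.999
```

```bash
cat >> h.py <<'E'
def rollers(im):
    hsv=cv2.cvtColor(im,cv2.COLOR_BGR2HSV)
    m=cv2.inRange(hsv,(105,120,60),(122,255,255))
    n,l,st,ce=cv2.connectedComponentsWithStats(m)
    for i in range(1,n):
        if st[i,4]>60:
            v,u=np.nonzero(l==i)
            P=np.array([onz('top',a,b,.022)[:2] for a,b in zip(u,v)])
            c=P.mean(0);w,V=np.linalg.eigh(np.cov((P-c).T));a=V[:,1];a=a*np.sign(a[1])
            print(ce[i].round(0),'c',c.round(4),'len',np.sqrt(12*w[1]).round(3),'axis ang %.1f'%np.degrees(np.arctan2(a[1],a[0])))
E
python3 - <<'E'
from h import *
im,_=snap('top','top2.png');rollers(im)
to([.5056,.2267,.2])
E
```

```text
[133.  92.] c [0.892  0.4177] len 0.114 axis ang 89.9
[192. 182.] c [0.6167 0.2397] len 0.07 axis ang 75.6
[197. 222.] c [0.5056 0.2266] len 0.105 axis ang 88.3
[330. 245.] c [ 0.4324 -0.1334] len 0.106 axis ang 73.4
[267. 252.] c [0.4196 0.0362] len 0.105 axis ang 85.3
t=8.05 at [ 0.338  -0.3641  0.2132] jaw -63.8 F [ 0.5 -0.3  0. ] gap 0.998 j6 0.05
 dist 0.6143 frac [ 0.0658 -2.281  -2.056 ] rot [ 0.     -0.0042 -0.0039] tot; n 16 each [ 0.0041 -0.1426 -0.1285] [ 0.     -0.0003 -0.0002]
```

View pics/top2.png

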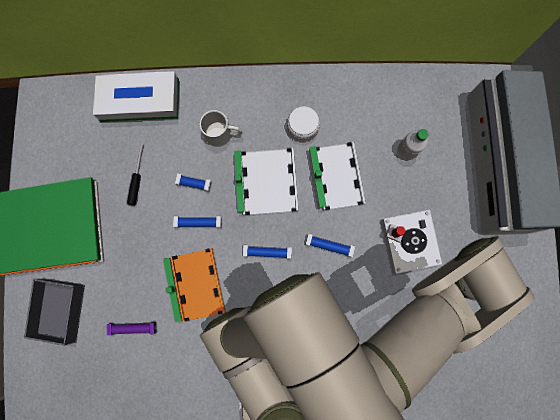

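```bash
python3 - <<'E'
from h import *
to([.4324,-.1334,.12],-16.6)
E
```

```text
t=8.05 at [ 0.338  -0.3641  0.2132] jaw -63.8 F [ 0.5 -0.3  0. ] gap 0.998 j6 0.05
 dist 0.2662 frac [ 0.4673 -0.8296 -0.93  ] rot [-0.5244 -0.0023 -0.0054] tot; n 7 each [ 0.0668 -0.1185 -0.1329] [-0.0749 -0.0003 -0.0008]
```

drive_tool --commands '[0.05,-0.118,-0.133,0,0,0,1,0.05,-0.118,-0.133,0,0,0,1,0.05,-0.118,-0.133,0,0,0,1,0.05,-0.118,-0.133,0,0,0,1,0.05,-0.118,-0.133,0,0,0,1,0.05,-0.118,-0.133,0,0,0,1,0.05,-0.118,-0.133,0,0,0,1,0,0,0,-0.085,0,0,1,0,0,0,-0.085,0,0,1,0,0,0,-0.085,0,0,1,0,0,0,-0.085,0,0,1,0,0,0,-0.085,0,0,1,0,0,0,-0.085,0,0,1,0,0,0,0,0,0,1]'

```text
time: 9.45
tool_pos: [0.4439, -0.1145, 0.1408]
tool_rot: [0.431, 0.566, 0.425, -0.559]
wrist_force: [0.2, -0.6, -0.0]
finger_gap: 1.0
```

```bash
python3 - <<'E'
from h import *
to([.4324,-.1334,.06],-16.6)
E
```

```text
t=9.45 at [ 0.4439 -0.1145  0.1408] jaw -15.4 F [ 0.2 -0.6 -0. ] gap 1.000 j6 -0.25
 dist 0.0838 frac [ 0.4036 -0.0352  0.1071] rot [ 0.0129 -0.0014 -0.0076] tot; n 3 each [ 0.1345 -0.0117  0.0357] [ 0.0043 -0.0005 -0.0025]
```

drive_tool --commands '[0.13,-0.015,0.04,0.012,0,-0.004,1,0.13,-0.012,0.035,0,0,-0.003,1,0.13,-0.01,0.03,0,0,0,1,0,0,0,0,0,0,1]'

```text
time: 9.85
tool_pos: [0.4337, -0.1312, 0.0615]
tool_rot: [0.42, 0.571, 0.419, -0.568]
wrist_force: [-0.3, 0.1, 0.8]
finger_gap: 1.001
```

```bash
python3 - <<'E'
from h import *
to([.4324,-.1334,.007],-16.6)
s,_=snap('scene');crop(s,170,150,310,255,5,'s8.png')
E
```

```text
t=9.85 at [ 0.4337 -0.1312  0.0615] jaw -17.2 F [-0.3  0.1  0.8] gap 1.001 j6 -0.26
 dist 0.0546 frac [ 0.2727 -0.0046  0.0129] rot [-0.0068 -0.0014 -0.0031] tot; n 2 each [ 0.1363 -0.0023  0.0065] [-0.0034 -0.0007 -0.0016]
```

View pics/s8.png

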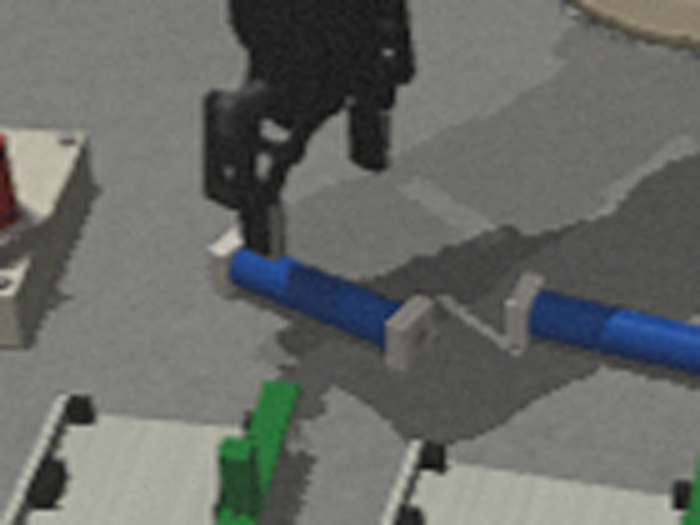

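The gripper stands over the roller at crop (310,290) with its jaws across it. Lower.

drive_tool --commands '[0.13,-0.002,0.006,-0.006,0,0,1,0.1,-0.002,0.005,0,0,0,1,0.03,0,0,0,0,0,1,0,0,0,0,0,0,1]'

```text
time: 10.3
tool_pos: [0.4381, -0.1336, 0.0146]
tool_rot: [0.426, 0.571, 0.416, -0.565]
wrist_force: [1.4, -0.6, 0.1]
finger_gap: 1.0
```

```bash
python3 - <<'E'
from h import *
to([.4324,-.1334,.007],-16.6)
E
```

```text
t=10.30 at [ 0.4381 -0.1336  0.0146] jaw -16.9 F [ 1.4 -0.6  0.1] gap 1.000 j6 -0.27
 dist 0.0095 frac [ 0.0375 -0.0283  0.0072] rot [-0.0033  0.0003 -0.0107] tot; n 1 each [ 0.0375 -0.0283  0.0072] [-0.0033  0.0003 -0.0107]
```

drive_tool --commands '[0.03,-0.03,0.006,0,0,-0.01,1,0.015,-0.005,0,0,0,0,1,0,0,0,0,0,0,-1,0,0,0,0,0,0,-1,0,0,0,0,0,0,-1,0,0,0,0,0,0,-1,0,0,0,0,0,0,-1,0,0,0,0,0,0,-1]' --force 60

```text
time: 11.1
tool_pos: [0.4326, -0.1333, 0.0087]
tool_rot: [0.423, 0.569, 0.419, -0.567]
wrist_force: [0.5, -0.3, -1.0]
finger_gap: 0.28
```

```bash
python3 - <<'E'
from h import *
to([.4324,-.1334,.12],-16.6)
E
```

```text
t=11.10 at [ 0.4326 -0.1333  0.0087] jaw -16.9 F [ 0.5 -0.3 -1. ] gap 0.280 j6 -0.27
 dist 0.1113 frac [-0.5563  0.0025  0.0022] rot [-0.0038  0.0014 -0.004 ] tot; n 3 each [-0.1854  0.0008  0.0007] [-0.0013  0.0005 -0.0013]
```

drive_tool --commands '[-0.18,0,0,0,0,0,-1,-0.18,0,0,0,0,0,-1,-0.18,0,0,0,0,0,-1,0,0,0,0,0,0,-1]'

```text
time: 11.5
tool_pos: [0.4314, -0.1326, 0.1193]
tool_rot: [0.422, 0.568, 0.42, -0.568]
wrist_force: [0.8, -0.5, -1.5]
finger_gap: 0.274
```

```bash
python3 - <<'E'
from h import *
to([.6776,.0323,.13],3)
E
```

```text
t=11.50 at [ 0.4314 -0.1326  0.1193] jaw -17.0 F [ 0.8 -0.5 -1.5] gap 0.274 j6 -0.27
 dist 0.2965 frac [-0.053   0.9369 -1.1475] rot [-0.2218  0.0008 -0.0011] tot; n 8 each [-0.0066  0.1171 -0.1434] [-0.0277  0.0001 -0.0001]
```

drive_tool --commands '[-0.03,0,0,-0.075,0,0,-1,-0.03,0,0,-0.075,0,0,-1,0,0,0,-0.075,0,0,-1,0,0.155,-0.095,0,0,0,-1,0,0.155,-0.095,0,0,0,-1,0,0.155,-0.095,0,0,0,-1,0,0.155,-0.095,0,0,0,-1,0,0.155,-0.095,0,0,0,-1,0,0.155,-0.095,0,0,0,-1,0,0.155,-0.095,0,0,0,-1,0,0.15,-0.095,0,0,0,-1,0,0,0,0,0,0,-1]'

```text
time: 12.7
tool_pos: [0.6714, 0.0446, 0.1171]
tool_rot: [0.512, 0.479, 0.522, -0.485]
wrist_force: [-1.0, 0.3, -1.2]
finger_gap: 0.278
```

```bash
python3 - <<'E'
from h import *
to([.6776,.0323,.06],3)
im,_=snap('top','t9.png')
s,_=snap('scene');crop(s,170,170,350,350,4,'s9.png')
E
```

```text
t=12.70 at [0.6714 0.0446 0.1171] jaw 4.0 F [-1.   0.3 -1.2] gap 0.278 j6 -0.18
 dist 0.0588 frac [0.285  0.0309 0.0647] rot [ 0.0108 -0.0024  0.0094] tot; n 2 each [0.1425 0.0155 0.0323] [ 0.0054 -0.0012  0.0047]
```

View pics/s9.png

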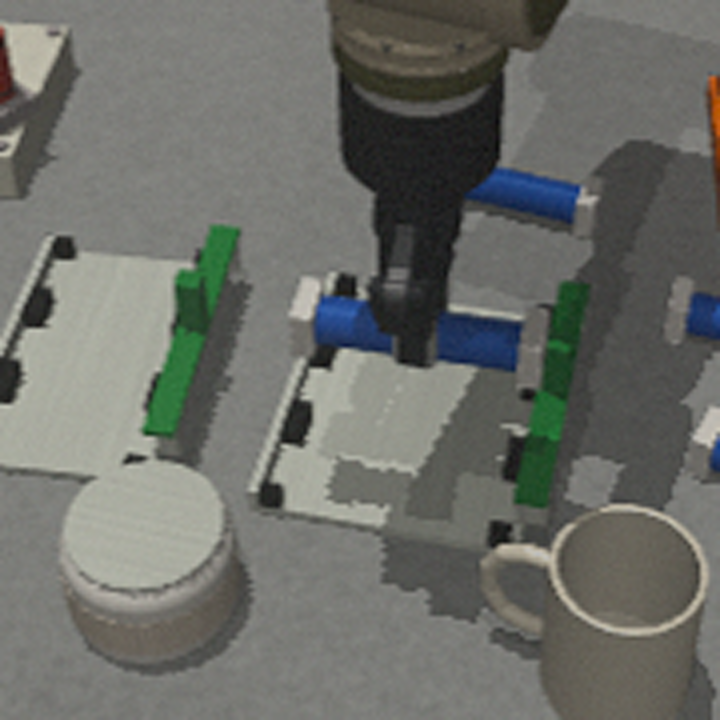

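View pics/t9.png

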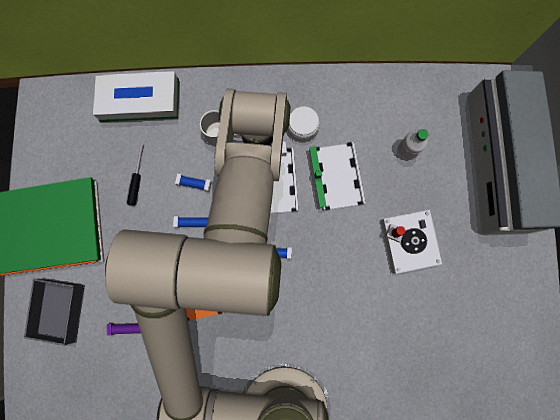

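drive_tool --commands '[0,0.03,0.065,0.01,0,0.008,-1,0.14,0.003,0.005,0,0,0,-1,0.12,0,0,0,0,0,-1,0,0,0,0,0,0,-1]'

```text
time: 13.2
tool_pos: [0.6755, 0.0226, 0.064]
tool_rot: [0.51, 0.489, 0.512, -0.489]
wrist_force: [0.1, 0.1, -0.4]
finger_gap: 0.276
```

```bash
python3 - <<'E'
from h import *
to([.6776,.0323,.035],3)
E
```

```text
t=13.20 at [0.6755 0.0226 0.064 ] jaw 2.5 F [ 0.1  0.1 -0.4] gap 0.276 j6 -0.19
 dist 0.0307 frac [ 0.1453  0.013  -0.0477] rot [-0.0051 -0.0013  0.0016] tot; n 1 each [ 0.1453  0.013  -0.0477] [-0.0051 -0.0013  0.0016]
```

drive_tool --commands '[0,0.01,-0.04,-0.003,0,0,-1,0.08,0.003,-0.005,0,0,0,-1,0,0,0,0,0,0,-1]'

```text
time: 13.5
tool_pos: [0.6787, 0.0298, 0.0513]
tool_rot: [0.511, 0.489, 0.511, -0.488]
wrist_force: [-0.8, -0.2, -1.0]
finger_gap: 0.277
```

```bash
python3 - <<'E'
from h import *
to([.6776,.0323,.0147],3)
s,_=snap('scene');crop(s,210,220,340,320,5.5,'s10.png')
E
```

```text
t=13.50 at [0.6787 0.0298 0.0513] jaw 2.6 F [-0.8 -0.2 -1. ] gap 0.277 j6 -0.18
 dist 0.0367 frac [ 0.1831 -0.0052 -0.0125] rot [-0.0042 -0.0009 -0.0011] tot; n 1 each [ 0.1831 -0.0052 -0.0125] [-0.0042 -0.0009 -0.0011]
```

View pics/s10.png

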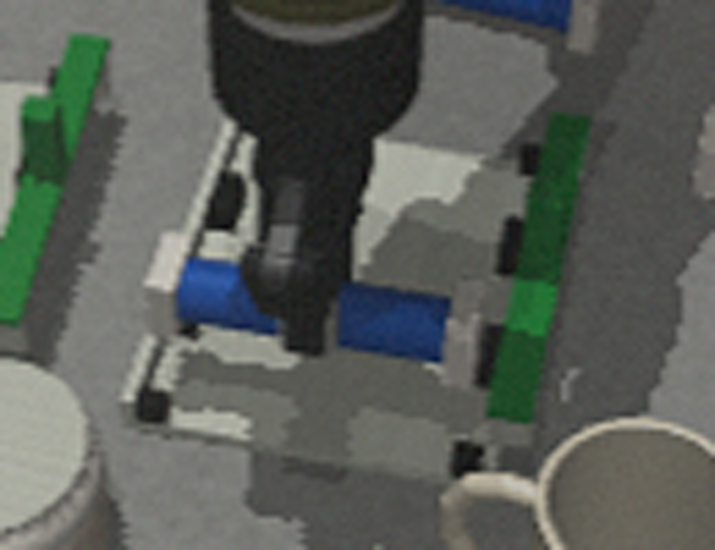

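drive_tool --commands '[0.07,-0.003,-0.005,-0.004,0,0,-1,0.06,-0.003,-0.003,0,0,0,-1,0.03,0,0,0,0,0,-1]'

```text
time: 13.85
tool_pos: [0.6801, 0.0313, 0.0228]
tool_rot: [0.516, 0.489, 0.51, -0.484]
wrist_force: [-0.5, -0.6, -0.5]
finger_gap: 0.281
```

```bash
python3 - <<'E'
from h import *
to([.6776,.0308,.0147],3)
E
```

```text
t=13.85 at [0.6801 0.0313 0.0228] jaw 3.0 F [-0.5 -0.6 -0.5] gap 0.281 j6 -0.18
 dist 0.0085 frac [ 0.0406 -0.0131  0.0019] rot [ 0.0003  0.0002 -0.0071] tot; n 1 each [ 0.0406 -0.0131  0.0019] [ 0.0003  0.0002 -0.0071]
```

drive_tool --commands '[0.02,-0.012,0.001,0,0,-0.006,-1,0.025,-0.004,0,0,0,0,-1,0.01,0,0,0,0,0,-1,0,0,0,0,0,0,-1]'

```text
time: 14.25
tool_pos: [0.677, 0.031, 0.0154]
tool_rot: [0.514, 0.487, 0.512, -0.486]
wrist_force: [-0.7, -1.0, -2.4]
finger_gap: 0.278
```

```bash
python3 - <<'E'
from h import *
to([.6776,.0308,.0147],3)
E
```

```text
t=14.25 at [0.677  0.031  0.0154] jaw 3.1 F [-0.7 -1.  -2.4] gap 0.278 j6 -0.18
 dist 0.0009 frac [0.0034 0.0029 0.0012] rot [ 0.0006  0.0007 -0.0018] tot; n 1 each [0.0034 0.0029 0.0012] [ 0.0006  0.0007 -0.0018]
```

drive_tool --commands '[0.008,0,0,0,0,0,-1,0,0,0,0,0,0,-0.1,0,0,0,0,0,0,-0.1,0,0,0,0,0,0,-0.1,0,0,0,0,0,0,-0.1,-0.08,0,0,0,0,0,-0.1,-0.15,0,0,0,0,0,-0.1,-0.15,0,0,0,0,0,0,-0.15,0,0,0,0,0,1]'

```text
time: 15.15
tool_pos: [0.6748, 0.0311, 0.117]
tool_rot: [0.511, 0.485, 0.515, -0.488]
wrist_force: [-0.1, 0.2, -0.2]
finger_gap: 0.656
```

```bash
python3 - <<'E'
from h import *
s,_=snap('scene');crop(s,210,220,340,320,5.5,'s11.png')
to([.4196,.0362,.13],85.3-90)
E
```

```text
t=15.20 at [0.677  0.0309 0.123 ] jaw 3.0 F [0.9 1.  5.1] gap 0.741 j6 -0.18
 dist 0.2575 frac [-0.0367 -1.2836 -0.0946] rot [ 0.086   0.0005 -0.0008] tot; n 7 each [-0.0052 -0.1834 -0.0135] [ 0.0123  0.0001 -0.0001]
```

View pics/s11.png

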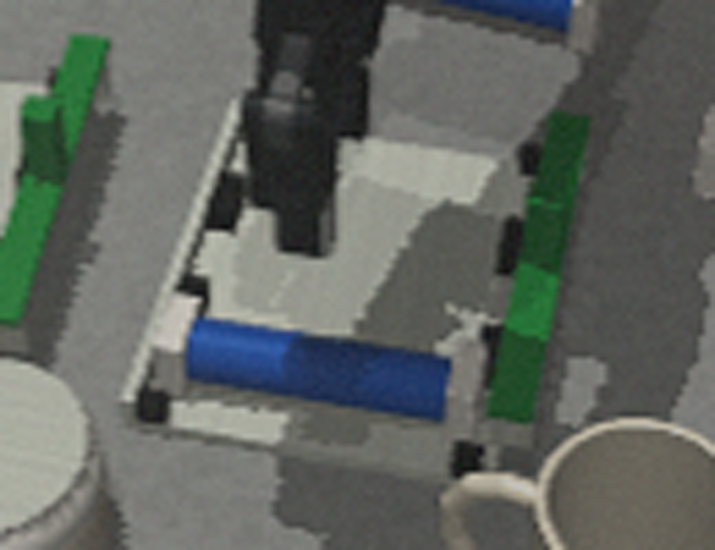

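Roller A lies level in the far saddle, between the teeth. Now roller B.

drive_tool --commands '[0,-0.18,-0.012,0,0,0,1,0,-0.18,-0.012,0,0,0,1,0,-0.18,-0.012,0,0,0,1,0,-0.18,-0.012,0,0,0,1,0,-0.18,-0.012,0,0,0,1,0,-0.18,-0.012,0,0,0,1,0,-0.17,-0.012,0,0,0,1,0,0,0,0.085,0,0,1,0,0,0,0,0,0,1]'

```text
time: 16.1
tool_pos: [0.4167, 0.0348, 0.1216]
tool_rot: [0.481, 0.522, 0.476, -0.519]
wrist_force: [-0.0, 0.3, 0.1]
finger_gap: 1.0
```

```bash
python3 - <<'E'
from h import *
im,_=snap('top');rollers(im)
s,_=snap('scene');crop(s,200,150,360,300,4.5,'s12.png')
to([.4196,.0362,.06],85.3-90)
E
```

```text
[133.  92.] c [0.8921 0.4177] len 0.115 axis ang 89.8
[267. 159.] c [0.6767 0.0308] len 0.106 axis ang 93.0
[192. 182.] c [0.6167 0.2397] len 0.07 axis ang 75.6
[197. 222.] c [0.5056 0.2266] len 0.105 axis ang 88.3
t=16.20 at [0.4171 0.0348 0.1214] jaw -4.5 F [ 0.3 -0.2 -0.4] gap 0.998 j6 -0.12
 dist 0.0614 frac [ 0.307   0.0095 -0.0082] rot [ 0.002   0.0006 -0.0046] tot; n 2 each [ 0.1535  0.0048 -0.0041] [ 0.001   0.0003 -0.0023]
```

View pics/s12.png

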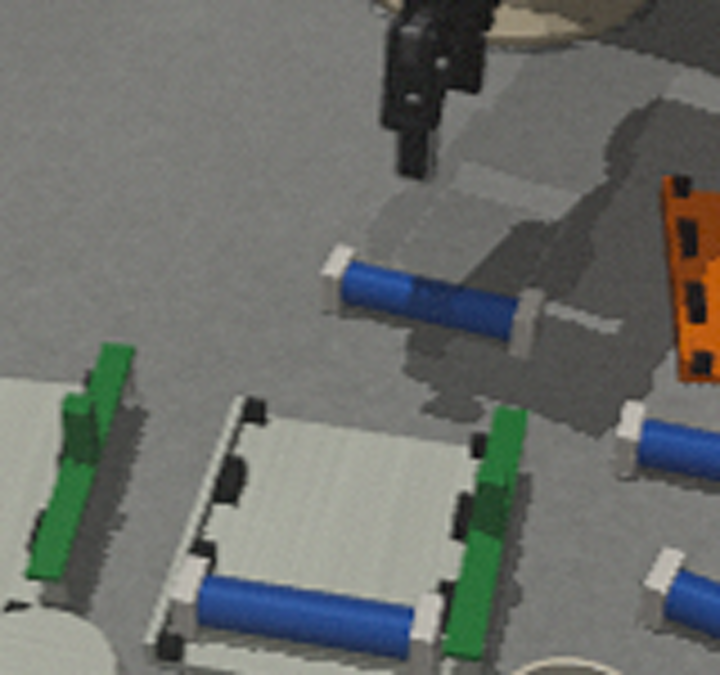

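drive_tool --commands '[0.15,0.005,-0.004,0,0,-0.003,1,0.15,0.002,-0.004,0,0,0,1,0.1,0,0,0,0,0,1,0.08,0,0,0,0,0,1,0,0,0,0,0,0,1]'

```text
time: 16.7
tool_pos: [0.4243, 0.0354, 0.0221]
tool_rot: [0.486, 0.517, 0.481, -0.514]
wrist_force: [0.6, 0.4, 0.3]
finger_gap: 0.998
```

```bash
python3 - <<'E'
from h import *
to([.4196,.0362,.008],85.3-90)
E
```

```text
t=16.70 at [0.4243 0.0354 0.0221] jaw -3.7 F [0.6 0.4 0.3] gap 0.998 j6 -0.13
 dist 0.0149 frac [ 0.0705 -0.0243 -0.0025] rot [ 0.0115  0.0011 -0.0055] tot; n 1 each [ 0.0705 -0.0243 -0.0025] [ 0.0115  0.0011 -0.0055]
```

drive_tool --commands '[0.04,-0.024,-0.002,0.01,0,-0.005,1,0.03,-0.005,0,0,0,0,1,0.01,0,0,0,0,0,1,0,0,0,0,0,0,-1,0,0,0,0,0,0,-1,0,0,0,0,0,0,-1,0,0,0,0,0,0,-1,0,0,0,0,0,0,-1,0,0,0,0,0,0,-1]'

```text
time: 17.6
tool_pos: [0.4206, 0.0359, 0.0074]
tool_rot: [0.482, 0.52, 0.478, -0.518]
wrist_force: [-0.1, 0.6, -0.4]
finger_gap: 0.283
```

```bash
python3 - <<'E'
from h import *
to([.4196,.0362,.12],85.3-90)
E
```

```text
t=17.60 at [0.4206 0.0359 0.0074] jaw -4.4 F [-0.1  0.6 -0.4] gap 0.283 j6 -0.12
 dist 0.1126 frac [-5.63e-01 -2.00e-03  3.00e-04] rot [ 0.0032  0.0015 -0.0037] tot; n 3 each [-1.877e-01 -7.000e-04  1.000e-04] [ 0.0011  0.0005 -0.0012]
```

drive_tool --commands '[-0.18,0,0,0,0,0,-1,-0.15,0,0,0,0,0,-1,-0.1,0,0,-0.08,0,0,-1,0,0.15,0.015,0,0,0,-1,0,0.15,0.015,0,0,0,-1,0,0.15,0.015,0,0,0,-1,0,0.12,0.015,0,0,0,-1,0,0,0,0,0,0,-1,0,0,0,0,0,0,-1]'

```text
time: 18.5
tool_pos: [0.5367, 0.0305, 0.0963]
tool_rot: [0.514, 0.486, 0.512, -0.486]
wrist_force: [0.5, 0.1, -1.1]
finger_gap: 0.277
```

```bash
python3 - <<'E'
from h import *
to([.5539,.0247,.05],3)
s,_=snap('scene');crop(s,200,150,360,300,4.5,'s13.png')
E
```

```text
t=18.50 at [0.5367 0.0305 0.0963] jaw 3.1 F [ 0.5  0.1 -1.1] gap 0.277 j6 -0.22
 dist 0.0498 frac [0.2319 0.0839 0.033 ] rot [ 0.0011  0.0014 -0.0011] tot; n 2 each [0.116  0.0419 0.0165] [ 0.0006  0.0007 -0.0005]
```

View pics/s13.png

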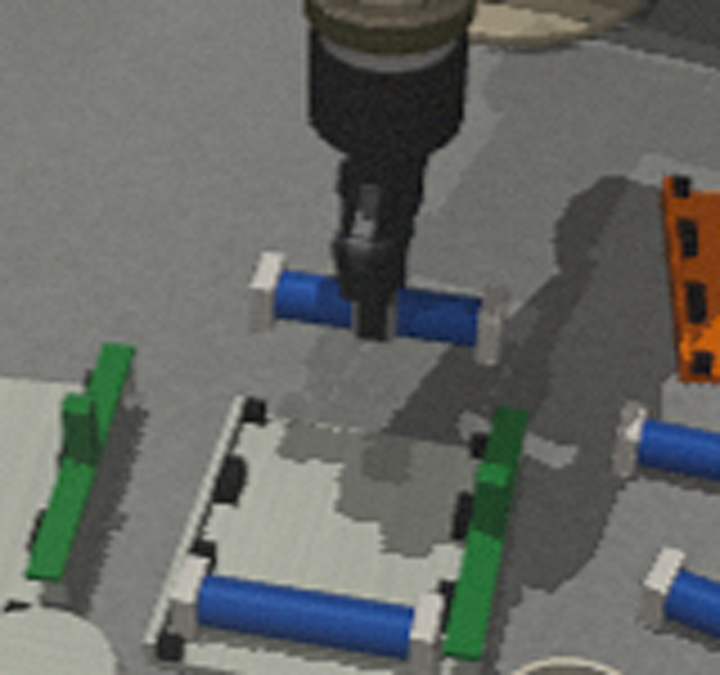

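drive_tool --commands '[0,0.08,0.03,0,0,0,-1,0.08,0.015,0.006,0,0,0,-1,0.08,0,0,0,0,0,-1,0,0,0,0,0,0,-1]'

```text
time: 18.95
tool_pos: [0.5532, 0.0245, 0.0641]
tool_rot: [0.514, 0.486, 0.513, -0.487]
wrist_force: [-0.4, 0.0, -0.1]
finger_gap: 0.279
```

```bash
python3 - <<'E'
from h import *
to([.5539,.0247,.0134],3)
E
```

```text
t=18.95 at [0.5532 0.0245 0.0641] jaw 3.1 F [-0.4  0.  -0.1] gap 0.279 j6 -0.22
 dist 0.0507 frac [ 0.2536  0.0034 -0.0012] rot [ 0.0012  0.0012 -0.    ] tot; n 2 each [ 0.1268  0.0017 -0.0006] [ 0.0006  0.0006 -0.    ]
```

drive_tool --commands '[0.07,0.002,0,0,0,0,-1,0.07,-0.004,0,0,0,-0.002,-1,0.06,-0.004,0,0,0,-0.002,-1,0,0,0,0,0,0,-1]'

```text
time: 19.35
tool_pos: [0.5513, 0.0246, 0.0245]
tool_rot: [0.513, 0.484, 0.514, -0.488]
wrist_force: [1.6, -0.0, -0.9]
finger_gap: 0.277
```

```bash
python3 - <<'E'
from h import *
to([.5539,.0247,.0134],3)
E
```

```text
t=19.35 at [0.5513 0.0246 0.0245] jaw 3.1 F [ 1.6 -0.  -0.9] gap 0.277 j6 -0.22
 dist 0.0114 frac [ 0.0554  0.0134 -0.0001] rot [0.0015 0.0014 0.0028] tot; n 1 each [ 0.0554  0.0134 -0.0001] [0.0015 0.0014 0.0028]
```

drive_tool --commands '[0.01,0.014,0,0,0,0.003,-1,0.03,0.003,0,0,0,0,-1,0.02,0,0,0,0,0,-1,0,0,0,0,0,0,-1]'

```text
time: 19.75
tool_pos: [0.5552, 0.0247, 0.0133]
tool_rot: [0.515, 0.486, 0.512, -0.486]
wrist_force: [-1.4, -0.2, 2.4]
finger_gap: 0.284
```

```bash
python3 - <<'E'
from h import *
to([.5539,.0247,.0134],3)
E
```

```text
t=19.75 at [0.5552 0.0247 0.0133] jaw 3.1 F [-1.4 -0.2  2.4] gap 0.284 j6 -0.22
 dist 0.0013 frac [-0.0004 -0.0064 -0.0002] rot [ 0.0015  0.0017 -0.0012] tot; n 1 each [-0.0004 -0.0064 -0.0002] [ 0.0015  0.0017 -0.0012]
```

Seated (floor contact). Release and retreat, then look.

drive_tool --commands '[0,0,0,0,0,0,-0.1,0,0,0,0,0,0,-0.1,0,0,0,0,0,0,-0.1,0,0,0,0,0,0,-0.1,-0.08,0,0,0,0,0,-0.1,-0.15,0,0,0,0,0,-0.1,-0.15,0,0,0,0,0,0,-0.15,0,0,0,0,0,1,0,0,0,0,0,0,1]'

```text
time: 20.65
tool_pos: [0.5547, 0.025, 0.1223]
tool_rot: [0.514, 0.486, 0.513, -0.487]
wrist_force: [1.0, -0.1, -0.1]
finger_gap: 0.83
```

```bash
python3 - <<'E'
from h import *
im,_=snap('top');rollers(im)
s,_=snap('scene');crop(s,200,150,360,300,4.5,'s14.png')
to([.5056,.2267,.12],88.3-90)
E
```

```text
[133.  92.] c [0.892  0.4175] len 0.115 axis ang 89.7
[192. 182.] c [0.6168 0.2399] len 0.069 axis ang 76.2
[197. 222.] c [0.5056 0.2266] len 0.105 axis ang 88.3
t=20.75 at [0.5531 0.0252 0.1188] jaw 3.1 F [-0.4  0.1  0.3] gap 0.976 j6 -0.22
 dist 0.207 frac [-0.0059 -0.1823 -1.019 ] rot [0.0535 0.0007 0.004 ] tot; n 6 each [-0.001  -0.0304 -0.1698] [0.0089 0.0001 0.0007]
```

View pics/s14.png

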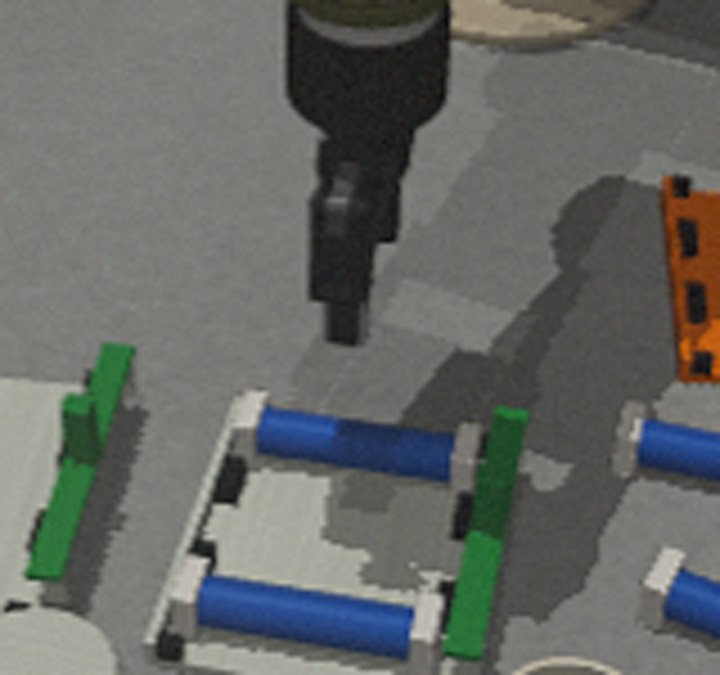

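B is seated in the near saddle. Next, roller C at (0.506, 0.227).

drive_tool --commands '[0,-0.03,-0.17,0.008,0,0.001,1,0,-0.03,-0.17,0.008,0,0,1,0,-0.03,-0.17,0.008,0,0,1,0,-0.03,-0.17,0.008,0,0,1,0,-0.03,-0.17,0.008,0,0,1,0,-0.03,-0.16,0.008,0,0,1,0,0,0,0,0,0,1,0,0,0,0,0,0,1]'

```text
time: 21.55
tool_pos: [0.5068, 0.2321, 0.1073]
tool_rot: [-0.488, -0.5, -0.498, 0.513]
wrist_force: [0.0, 0.2, -0.2]
finger_gap: 1.002
```

```bash
python3 - <<'E'
from h import *
to([.5056,.2266,.05],88.3-90)
E
```

```text
t=21.55 at [0.5068 0.2321 0.1073] jaw -1.5 F [ 0.   0.2 -0.2] gap 1.002 j6 0.24
 dist 0.0576 frac [0.2866 0.0014 0.0265] rot [0.0018 0.0027 0.015 ] tot; n 2 each [0.1433 0.0007 0.0133] [0.0009 0.0013 0.0075]
```

drive_tool --commands '[0.1,0.001,0.025,0,0.002,0.012,1,0.13,0.001,0.002,0,0,0,1,0.12,-0.004,0.002,0,0,0,1,0,0,0,0,0,0,1]'

```text
time: 21.95
tool_pos: [0.5056, 0.2224, 0.0331]
tool_rot: [-0.491, -0.505, -0.494, 0.51]
wrist_force: [-0.0, 0.3, 0.6]
finger_gap: 1.0
```

```bash
python3 - <<'E'
from h import *
to([.5056,.2266,.008],88.3-90)
E
```

```text
t=21.95 at [0.5056 0.2224 0.0331] jaw -1.7 F [-0.   0.3  0.6] gap 1.000 j6 0.23
 dist 0.0254 frac [ 0.1253  0.0003 -0.0214] rot [0.     0.0014 0.0043] tot; n 1 each [ 0.1253  0.0003 -0.0214] [0.     0.0014 0.0043]
```

drive_tool --commands '[0.06,0,-0.02,0,0,0.004,1,0.05,-0.004,-0.004,0,0,0,1,0.02,-0.004,0,0,0,0,1,0,0,0,0,0,0,-1,0,0,0,0,0,0,-1,0,0,0,0,0,0,-1,0,0,0,0,0,0,-1,0,0,0,0,0,0,-1,0,0,0,0,0,0,-1]'

```text
time: 22.85
tool_pos: [0.5068, 0.2248, 0.0098]
tool_rot: [0.493, 0.509, 0.49, -0.508]
wrist_force: [-1.0, -0.1, -2.1]
finger_gap: 0.279
```

```bash
python3 - <<'E'
from h import *
to([.5056,.2266,.12],3)
s,_=snap('scene');crop(s,260,180,420,330,4.5,'s15.png')
E
```

```text
t=22.85 at [0.5068 0.2248 0.0098] jaw -1.9 F [-1.  -0.1 -2.1] gap 0.279 j6 0.24
 dist 0.1102 frac [-0.5509 -0.0041 -0.008 ] rot [-0.0541  0.001  -0.0024] tot; n 3 each [-0.1836 -0.0014 -0.0027] [-0.018   0.0003 -0.0008]
```

View pics/s15.png

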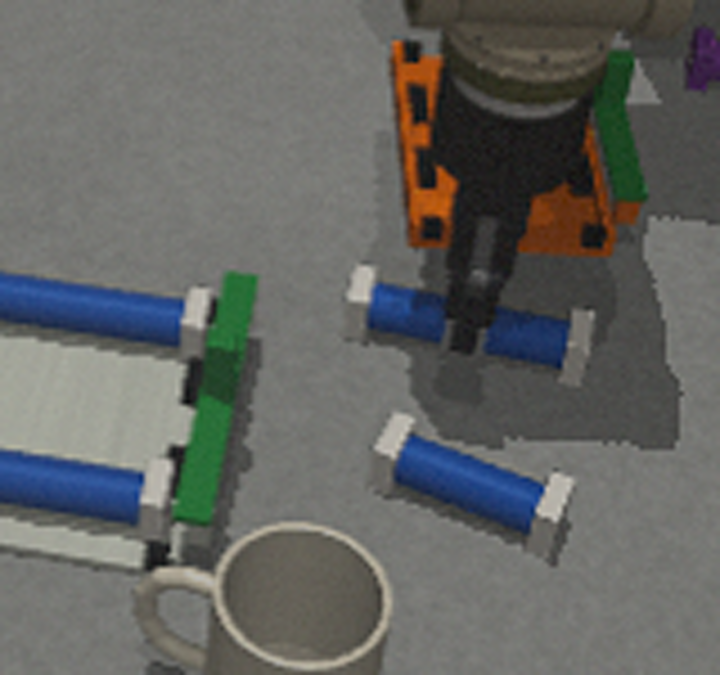

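drive_tool --commands '[-0.18,0,0,0,0,0,-1,-0.18,0,0,-0.02,0,0,-1,-0.22,0,0,-0.035,0,0,-1,0,0,0,0,0,0,-1]'

```text
time: 23.3
tool_pos: [0.5057, 0.2249, 0.1284]
tool_rot: [0.514, 0.485, 0.514, -0.486]
wrist_force: [-0.2, 0.4, -2.0]
finger_gap: 0.277
```

```bash
python3 - <<'E'
from h import *
to([.6158,.0258,.12],3)
E
```

```text
t=23.30 at [0.5057 0.2249 0.1284] jaw 3.3 F [-0.2  0.4 -2. ] gap 0.277 j6 0.15
 dist 0.2277 frac [0.0442 0.4929 1.0251] rot [0.003  0.0015 0.0004] tot; n 6 each [0.0074 0.0821 0.1709] [0.0005 0.0003 0.0001]
```

drive_tool --commands '[0,0.08,0.17,0,0,0,-1,0,0.08,0.17,0,0,0,-1,0,0.08,0.17,0,0,0,-1,0,0.08,0.17,0,0,0,-1,0,0.08,0.17,0,0,0,-1,0,0.08,0.13,0,0,0,-1,0,0,0,0,0,0,-1,0,0,0,0,0,0,-1]'

```text
time: 24.1
tool_pos: [0.6139, 0.0281, 0.1232]
tool_rot: [0.512, 0.484, 0.515, -0.488]
wrist_force: [0.7, 0.3, -1.4]
finger_gap: 0.275
```

```bash
python3 - <<'E'
from h import *
to([.6158,.0258,.06],3)
s,_=snap('scene');crop(s,200,150,360,300,4.5,'s16.png')
E
```

```text
t=24.10 at [0.6139 0.0281 0.1232] jaw 3.2 F [ 0.7  0.3 -1.4] gap 0.275 j6 -0.20
 dist 0.0633 frac [0.3159 0.0109 0.012 ] rot [0.0026 0.0005 0.0045] tot; n 2 each [0.158  0.0055 0.006 ] [0.0013 0.0002 0.0023]
```

View pics/s16.png

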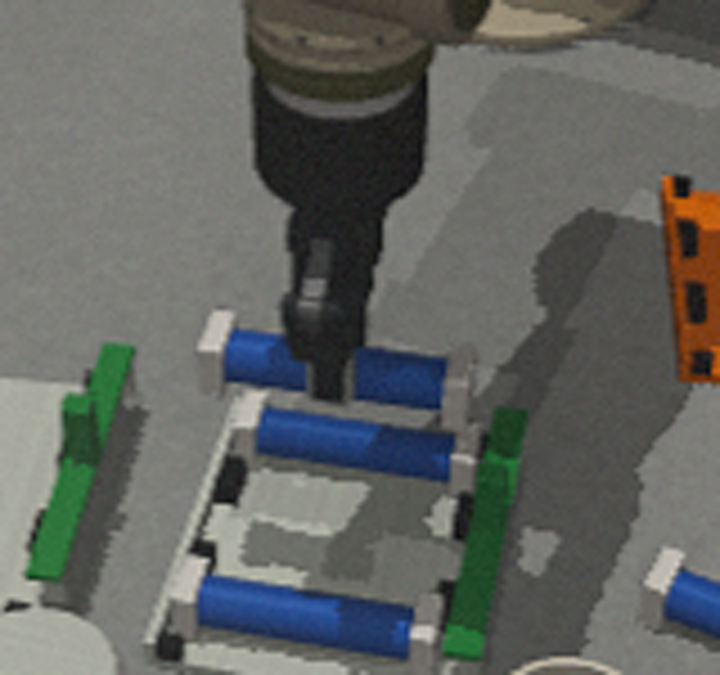

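drive_tool --commands '[0.1,0.01,0.01,0.002,0,0.004,-1,0.12,0.002,0.001,0,0,0,-1,0.1,-0.003,0,0,0,0,-1,0,0,0,0,0,0,-1]'

```text
time: 24.55
tool_pos: [0.6136, 0.0306, 0.0573]
tool_rot: [0.514, 0.485, 0.514, -0.486]
wrist_force: [0.4, -0.3, -0.6]
finger_gap: 0.275
```

```bash
python3 - <<'E'
from h import *
to([.6158,.0258,.0158],3)
E
```

```text
t=24.55 at [0.6136 0.0306 0.0573] jaw 3.3 F [ 0.4 -0.3 -0.6] gap 0.275 j6 -0.20
 dist 0.0418 frac [0.2073 0.0097 0.0243] rot [0.0036 0.0002 0.0006] tot; n 2 each [0.1037 0.0049 0.0121] [0.0018 0.0001 0.0003]
```

drive_tool --commands '[0.02,0.01,0.024,0.002,0,0,-1,0.06,0.001,0.004,0,0,0,-1,0.07,-0.002,0,0,0,0,-1,0,0,0,0,0,0,-1]'

```text
time: 24.95
tool_pos: [0.6166, 0.0262, 0.0281]
tool_rot: [0.515, 0.486, 0.513, -0.485]
wrist_force: [0.7, 0.0, -1.4]
finger_gap: 0.277
```

```bash
python3 - <<'E'
from h import *
to([.6158,.0258,.0158],3)
E
```

```text
t=24.95 at [0.6166 0.0262 0.0281] jaw 3.3 F [ 0.7  0.  -1.4] gap 0.277 j6 -0.21
 dist 0.0123 frac [ 0.0615 -0.0042  0.0018] rot [ 0.0028  0.0007 -0.0018] tot; n 1 each [ 0.0615 -0.0042  0.0018] [ 0.0028  0.0007 -0.0018]
```

drive_tool --commands '[0.04,-0.005,0.002,0.002,0,-0.001,-1,0.025,-0.003,0,0,0,0,-1,0.01,0,0,0,0,0,-1,0,0,0,0,0,0,-1]'

```text
time: 25.35
tool_pos: [0.6162, 0.0256, 0.0162]
tool_rot: [0.515, 0.487, 0.511, -0.485]
wrist_force: [-0.2, -0.5, -1.2]
finger_gap: 0.275
```

```bash
python3 - <<'E'
from h import *
to([.6158,.0258,.0158],3)
E
```

```text
t=25.35 at [0.6162 0.0256 0.0162] jaw 3.1 F [-0.2 -0.5 -1.2] gap 0.275 j6 -0.20
 dist 0.0006 frac [ 0.0019 -0.002  -0.0011] rot [ 0.0008  0.0014 -0.0038] tot; n 1 each [ 0.0019 -0.002  -0.0011] [ 0.0008  0.0014 -0.0038]
```

drive_tool --commands '[0.006,0,0,0,0,0,-1,0,0,0,0,0,0,-0.1,0,0,0,0,0,0,-0.1,0,0,0,0,0,0,-0.1,0,0,0,0,0,0,-0.1,-0.08,0,0,0,0,0,-0.1,-0.15,0,0,0,0,0,-0.1,-0.15,0,0,0,0,0,0,-0.15,0,0,0,0,0,1,-0.1,0,0,0,0,0,1]'

```text
time: 26.35
tool_pos: [0.6142, 0.0258, 0.1416]
tool_rot: [0.513, 0.486, 0.513, -0.487]
wrist_force: [-0.5, -0.0, -0.9]
finger_gap: 0.823
```

```bash
python3 - <<'E'
from h import *
im,_=snap('top');rollers(im)
s,_=snap('scene');crop(s,200,200,360,340,5,'s17.png')
to([.6168,.2398,.14],76-90)
E
```

```text
[133.  92.] c [0.892  0.4175] len 0.115 axis ang 89.7
[192. 182.] c [0.6168 0.2397] len 0.07 axis ang 75.7
t=26.45 at [0.615  0.0258 0.1425] jaw 3.1 F [-0.2 -0.2 -0.7] gap 0.970 j6 -0.20
 dist 0.2141 frac [ 0.011   0.0658 -1.0683] rot [ 0.1895  0.0007 -0.0018] tot; n 6 each [ 0.0018  0.011  -0.178 ] [ 0.0316  0.0001 -0.0003]
```

View pics/s17.png

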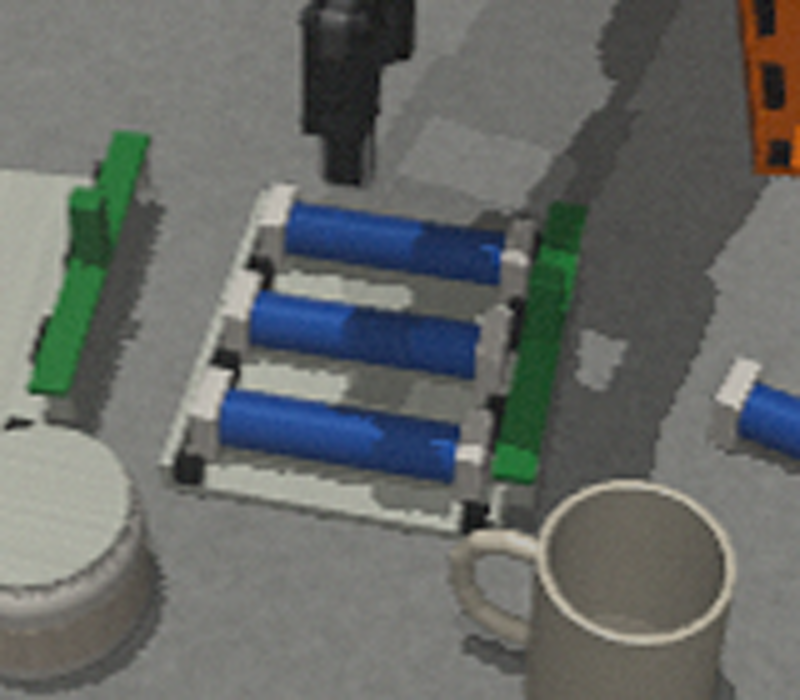

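drive_tool --commands '[0,0.01,-0.175,0,0,0,1,0,0.01,-0.175,0,0,0,1,0,0.01,-0.175,0,0,0,1,0,0.01,-0.175,0,0,0,1,0,0.01,-0.175,0,0,0,1,0,0.01,-0.165,0,0,0,1,0,0,0,0.075,0,0,1,0,0,0,0.075,0,0,1,0,0,0,0.04,0,0,1,0,0,0,0,0,0,1]'

```text
time: 27.45
tool_pos: [0.6121, 0.2421, 0.1274]
tool_rot: [-0.43, -0.555, -0.434, 0.565]
wrist_force: [-1.2, -0.4, 0.6]
finger_gap: 1.001
```

```bash
python3 - <<'E'
from h import *
print(onz('top',213,122,.09))
to([.6168,.2397,.06],-14.3)
s,_=snap('scene');crop(s,280,200,440,350,4.5,'s18.png')
E
```

```text
[0.76467465 0.17080479 0.09      ]
t=27.45 at [0.6121 0.2421 0.1274] jaw -14.7 F [-1.2 -0.4  0.6] gap 1.001 j6 0.46
 dist 0.0676 frac [0.3369 0.0301 0.003 ] rot [-0.005   0.0048  0.0086] tot; n 2 each [0.1684 0.0151 0.0015] [-0.0025  0.0024  0.0043]
```

View pics/s18.png

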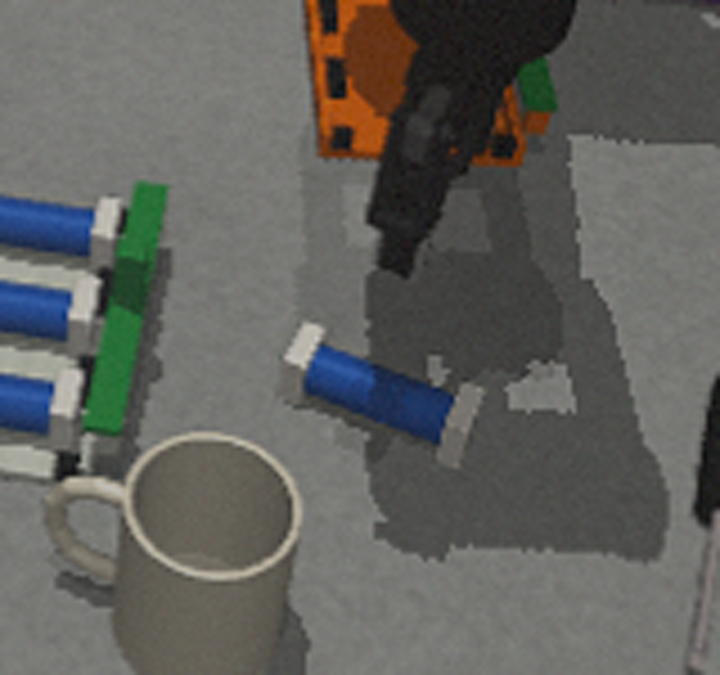

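drive_tool --commands '[0.08,0.03,0.003,-0.004,0.003,0.008,1,0.14,0.004,0,0,0,0,1,0.14,0,0,0,0,0,1,0,0,0,0,0,0,1]'

```text
time: 27.9
tool_pos: [0.6182, 0.2387, 0.0516]
tool_rot: [-0.436, -0.556, -0.436, 0.558]
wrist_force: [-0.1, -1.2, 0.2]
finger_gap: 1.002
```

```bash
python3 - <<'E'
from h import *
to([.6168,.2397,.008],-14.3)
E
```

```text
t=27.90 at [0.6182 0.2387 0.0516] jaw -13.9 F [-0.1 -1.2  0.2] gap 1.002 j6 0.43
 dist 0.0436 frac [ 0.2178 -0.0077 -0.0039] rot [0.0048 0.002  0.0009] tot; n 2 each [ 0.1089 -0.0039 -0.002 ] [0.0024 0.001  0.0005]
```

drive_tool --commands '[0.08,-0.007,-0.004,0.003,0,0,1,0.07,-0.005,0,0,0,0,1,0.04,0,0,0,0,0,1,0,0,0,0,0,0,1]'

```text
time: 28.3
tool_pos: [0.6173, 0.2398, 0.0145]
tool_rot: [-0.436, -0.557, -0.435, 0.557]
wrist_force: [-0.8, -0.8, -0.3]
finger_gap: 1.001
```

```bash
python3 - <<'E'
from h import *
to([.6168,.2397,.008],-14.3)
E
```

```text
t=28.30 at [0.6173 0.2398 0.0145] jaw -14.0 F [-0.8 -0.8 -0.3] gap 1.001 j6 0.44
 dist 0.0066 frac [ 0.0327 -0.0026  0.001 ] rot [ 0.0038  0.0012 -0.0008] tot; n 1 each [ 0.0327 -0.0026  0.001 ] [ 0.0038  0.0012 -0.0008]
```

drive_tool --commands '[0.03,-0.003,0.001,0.003,0,0,1,0.01,0,0,0,0,0,1,0,0,0,0,0,0,-1,0,0,0,0,0,0,-1,0,0,0,0,0,0,-1,0,0,0,0,0,0,-1,0,0,0,0,0,0,-1,0,0,0,0,0,0,-1]'

```text
time: 29.1
tool_pos: [0.6184, 0.24, 0.0093]
tool_rot: [0.436, 0.559, 0.433, -0.557]
wrist_force: [-0.3, -0.2, -1.5]
finger_gap: 0.277
```

```bash
python3 - <<'E'
from h import *
to([.6168,.2397,.14],7.6)
E
```

```text
t=29.10 at [0.6184 0.24   0.0093] jaw -14.2 F [-0.3 -0.2 -1.5] gap 0.277 j6 0.44
 dist 0.1307 frac [-0.6537 -0.0032  0.0032] rot [-0.2424  0.0005 -0.004 ] tot; n 4 each [-0.1634 -0.0008  0.0008] [-0.0606  0.0001 -0.001 ]
```

drive_tool --commands '[-0.18,0,0,0,0,0,-1,-0.18,0,0,0,0,0,-1,-0.18,0,0,-0.08,0,0,-1,-0.12,0,0,-0.08,0,0,-1,0,0,0,-0.08,0,0,-1,0,0,0,0,0,0,-1]'

```text
time: 29.7
tool_pos: [0.6166, 0.2399, 0.1445]
tool_rot: [0.535, 0.463, 0.533, -0.463]
wrist_force: [-0.0, 0.2, -1.0]
finger_gap: 0.279
```

```bash
python3 - <<'E'
from h import *
to([.6264,-.1663,.14],7.6)
E
```

```text
t=29.70 at [0.6166 0.2399 0.1445] jaw 8.1 F [-0.   0.2 -1. ] gap 0.279 j6 0.05
 dist 0.4064 frac [ 0.0266 -0.2389  2.0176] rot [ 0.006   0.0014 -0.0007] tot; n 11 each [ 0.0024 -0.0217  0.1834] [ 0.0005  0.0001 -0.0001]
```

drive_tool --commands '[0,-0.022,0.18,0,0,0,-1,0,-0.022,0.18,0,0,0,-1,0,-0.022,0.18,0,0,0,-1,0,-0.022,0.18,0,0,0,-1,0,-0.022,0.18,0,0,0,-1,0,-0.022,0.18,0,0,0,-1,0,-0.022,0.18,0,0,0,-1,0,-0.022,0.18,0,0,0,-1,0,-0.022,0.18,0,0,0,-1,0,-0.022,0.18,0,0,0,-1,0,-0.022,0.15,0,0,0,-1,0,0,0,0,0,0,-1,0,0,0,0,0,0,-1]'

```text
time: 31.0
tool_pos: [0.6129, -0.1671, 0.1346]
tool_rot: [0.519, 0.473, 0.528, -0.478]
wrist_force: [0.0, 0.4, -0.6]
finger_gap: 0.277
```

```bash
python3 - <<'E'
from h import *
to([.6264,-.1663,.06],7.6)
s,_=snap('scene');crop(s,120,150,280,300,4.5,'s19.png')
E
```

```text
t=31.00 at [ 0.6129 -0.1671  0.1346] jaw 5.5 F [ 0.   0.4 -0.6] gap 0.277 j6 -0.54
 dist 0.0759 frac [0.3722 0.073  0.004 ] rot [-0.0237 -0.0026  0.009 ] tot; n 2 each [0.1861 0.0365 0.002 ] [-0.0119 -0.0013  0.0045]
```

View pics/s19.png

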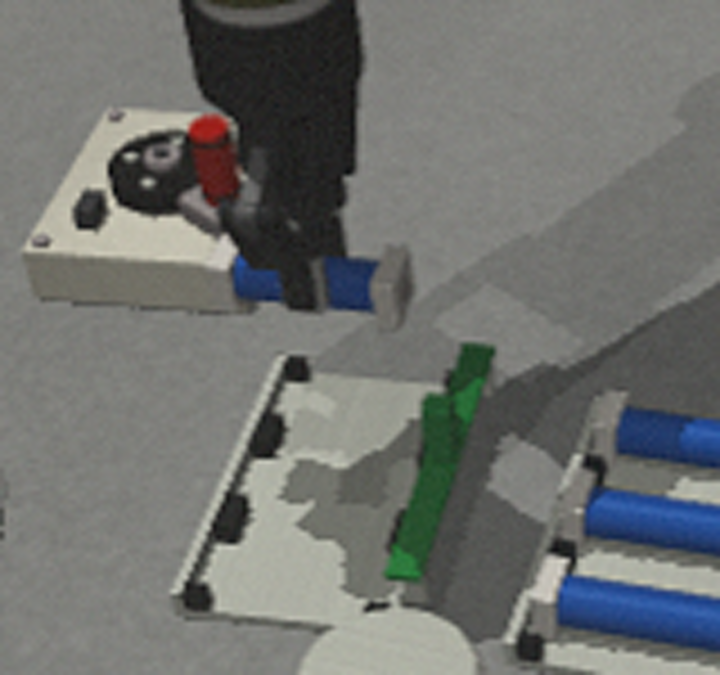

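```bash
python3 - <<'E'
from h import *
s,_=load('scene');crop(s,150,175,220,235,11,'s20.png')
o=env.get_obs();M=R.from_quat(o['tool_rot'],scalar_first=True).as_matrix();p=o['tool_pos']
c=p+[0,0,.0057+0]  # roller centre
ax=-M[:,2]
q=proj('scene',[c-.0475*ax,c+.0475*ax,c-.0355*ax,c+.0355*ax]);print(ax,(q-[150,175])*11)
E
```

```text
[-0.09595551  0.99537931  0.00354542] [[217.62697048 374.68378127]
 [669.54346777 425.23276352]
 [274.08307295 381.00171975]
 [611.83492517 418.78089789]]
```

View pics/s20.png

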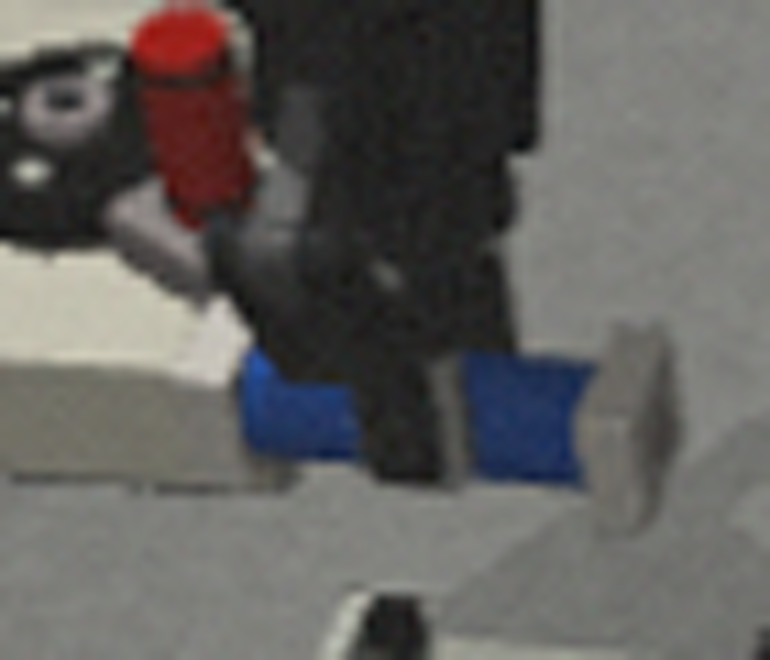

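```bash
cat >> h.py <<'E'
def wire(im,c,Rm,L,x0,y0,x1,y1,sc,fn,name='scene'):
    im=cv2.resize(im[y0:y1,x0:x1],None,fx=sc,fy=sc,interpolation=cv2.INTER_CUBIC)
    h=L/2
    for a,b in((-h,-h+.012),(h-.012,h)):
        P=np.array([[sx*.015,yy,sz*.015] for yy in(a,b) for sx,sz in((-1,-1),(1,-1),(1,1),(-1,1))])@Rm.T+c
        q=((proj(name,P)-[x0,y0]+.5)*sc-.5).astype(int)
        for i in range(4):
            for s,t in((i,(i+1)%4),(i+4,(i+1)%4+4),(i,i+4)):
                cv2.line(im,tuple(map(int,q[s])),tuple(map(int,q[t])),(0,255,255),1)
    cv2.imwrite('pics/'+fn,im)
E
python3 - <<'E'
from h import *
s,_=load('scene')
o=env.get_obs();M=R.from_quat(o['tool_rot'],scalar_first=True).as_matrix();p=o['tool_pos']
ax=-M[:,2];x=M[:,1];z=np.cross(x,ax);Rm=np.stack([x,ax,z],1)
wire(s,p+[0,0,.0057],Rm,.095,150,175,220,235,11,'w1.png')
R2=Rm@R.from_euler('xyz',[3,0,0],degrees=True).as_matrix()
wire(s,p+[0.003,0,.0057]-.005*R2[:,1],R2,.095,150,175,220,235,11,'w2.png')
E
```

```text
(no output)
```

View pics/w1.png

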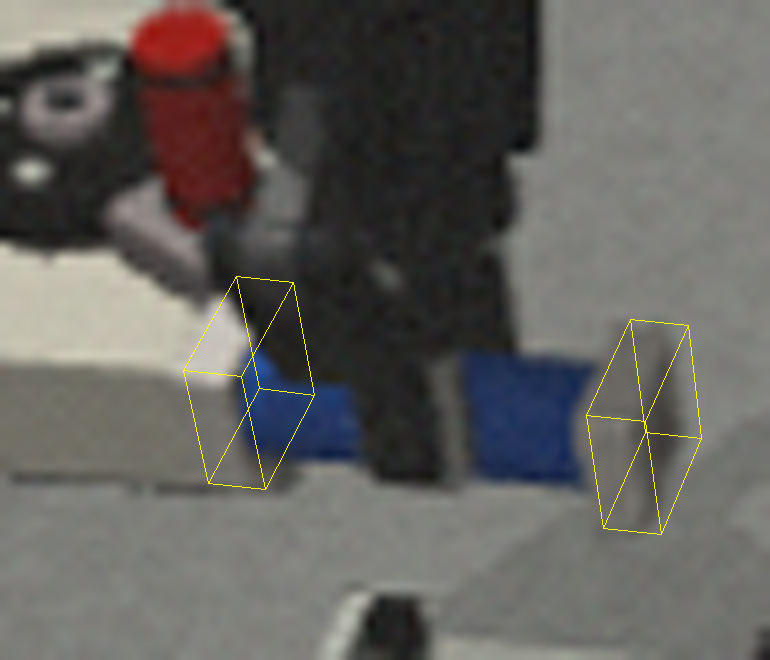

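View pics/w2.png

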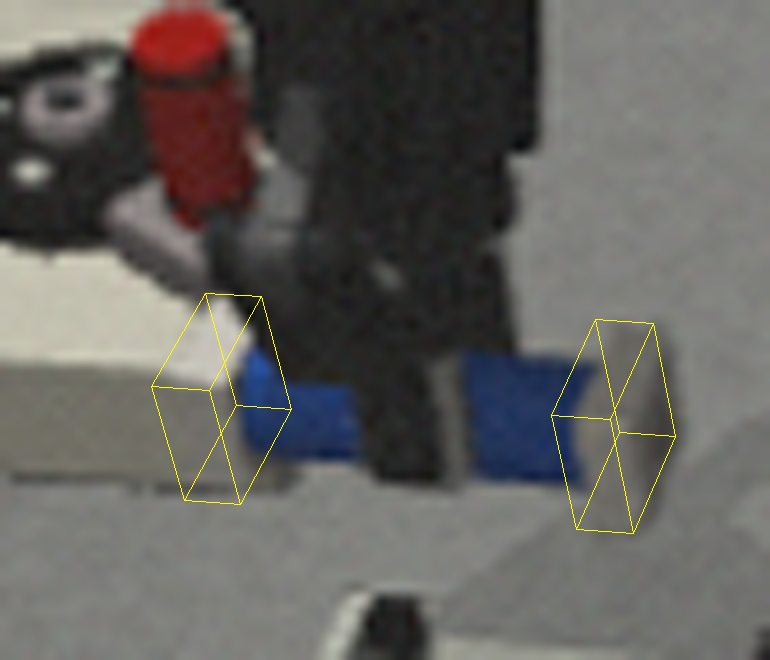

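drive_tool --commands '[0.06,0.07,0.004,-0.02,-0.002,0.008,-1,0.12,0.01,0,-0.003,0,0,-1,0.12,0,0,0,0,0,-1,0,0,0,0,0,0,-1]'

```text
time: 31.45
tool_pos: [0.6319, -0.1612, 0.0704]
tool_rot: [0.534, 0.464, 0.534, -0.463]
wrist_force: [-0.1, -0.1, -1.4]
finger_gap: 0.272
```

```bash
python3 - <<'E'
from h import *
to([.6263,-.1650,.0153],7.6)
E
```

```text
t=31.45 at [ 0.6319 -0.1612  0.0704] jaw 8.0 F [-0.1 -0.1 -1.4] gap 0.272 j6 -0.57
 dist 0.0555 frac [ 0.2752 -0.0308  0.0151] rot [ 0.0047 -0.0005 -0.0007] tot; n 2 each [ 0.1376 -0.0154  0.0075] [ 0.0024 -0.0003 -0.0003]
```

drive_tool --commands '[0.04,-0.03,0.015,0.003,0,0,-1,0.08,-0.006,0.003,0,0,0,-1,0.04,-0.003,0,0,0,0,-1,0,0,0,0,0,0,-1]'

```text
time: 31.85
tool_pos: [0.626, -0.1644, 0.0383]
tool_rot: [0.535, 0.465, 0.532, -0.463]
wrist_force: [0.2, 0.0, -1.5]
finger_gap: 0.279
```

```bash
python3 - <<'E'
from h import *
to([.6263,-.1650,.0153],7.6)
s,_=snap('scene');crop(s,150,210,250,300,7.5,'s21.png')
E
```

```text
t=31.85 at [ 0.626  -0.1644  0.0383] jaw 7.9 F [ 0.2  0.  -1.5] gap 0.279 j6 -0.58
 dist 0.023 frac [0.1149 0.0004 0.003 ] rot [ 0.0038  0.0005 -0.0026] tot; n 1 each [0.1149 0.0004 0.003 ] [ 0.0038  0.0005 -0.0026]
```

View pics/s21.png

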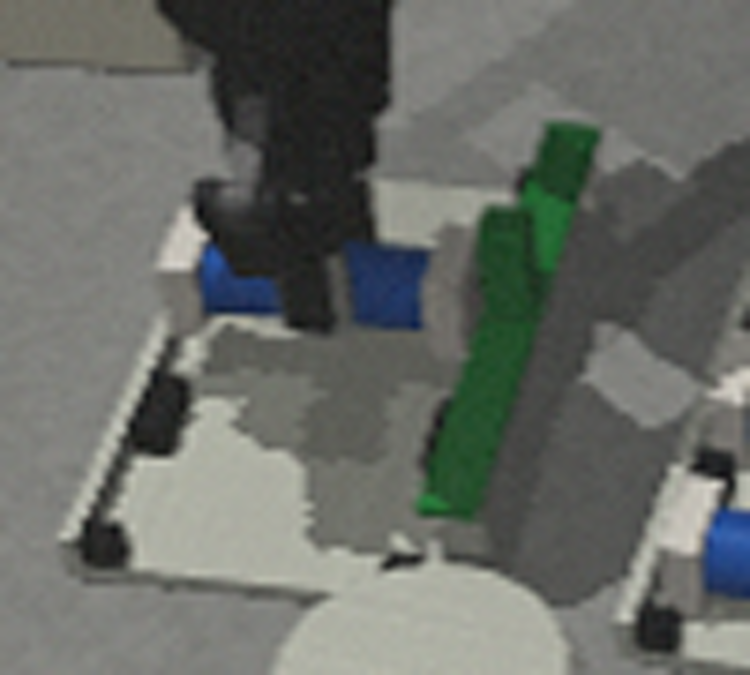

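drive_tool --commands '[0.05,0,0.003,0.003,0,-0.002,-1,0.05,-0.003,0,0,0,0,-1,0.03,-0.002,0,0,0,0,-1,0,0,0,0,0,0,-1]'

```text
time: 32.3
tool_pos: [0.627, -0.1659, 0.0152]
tool_rot: [0.535, 0.466, 0.53, -0.465]
wrist_force: [-1.5, 0.1, 3.4]
finger_gap: 0.277
```

```bash
python3 - <<'E'
from h import *
to([.6263,-.1650,.0153],7.6)
E
```

```text
t=32.30 at [ 0.627  -0.1659  0.0152] jaw 7.7 F [-1.5  0.1  3.4] gap 0.277 j6 -0.57
 dist 0.0011 frac [-0.0006 -0.0031 -0.0048] rot [ 0.0007  0.0028 -0.0042] tot; n 1 each [-0.0006 -0.0031 -0.0048] [ 0.0007  0.0028 -0.0042]
```

Contact with the floor. Release, rise and look from above.

drive_tool --commands '[0,0,0,0,0,0,0,0,0,0,0,0,0,0,0,0,0,0,0,0,0,0,0,0,0,0,0,0,-0.08,0,0,0,0,0,0,-0.15,0,0,0,0,0,0,-0.15,0,0,0,0,0,0,-0.15,0,0,0,0,0,0,-0.1,-0.2,0,0,0,0,0,0,-0.2,0,0,0,0,0,0,-0.2,0,0,0,0,0,0,-0.2,0,0,0,0,0,0,-0.2,0.1,0,0,0,0,0,-0.2,0.1,0,0,0,0,0,0,0,0,0,0,0]'

```text
time: 33.8
tool_pos: [0.3861, -0.2385, 0.1431]
tool_rot: [0.537, 0.465, 0.529, -0.464]
wrist_force: [-0.2, 0.4, -0.2]
finger_gap: 0.5
```

```bash
python3 - <<'E'
from h import *
im,_=snap('top','t22.png');rollers(im)
crop(im,220,130,380,225,5,'t22c.png')
s,_=snap('scene');crop(s,140,210,340,340,4,'s22.png')
to([.6,-.165,.2],7.6)
E
```

```text
[133.  92.] c [0.892  0.4177] len 0.114 axis ang 89.9
[267. 159.] c [0.6767 0.0309] len 0.106 axis ang 93.0
[340. 175.] c [ 0.6271 -0.1698] len 0.07 axis ang 98.0
[269. 180.] c [0.6157 0.0261] len 0.107 axis ang 93.5
[270. 202.] c [0.5542 0.0252] len 0.106 axis ang 93.0
t=33.90 at [ 0.3888 -0.2372  0.1432] jaw 7.9 F [ 0.4 -0.2  0.8] gap 0.504 j6 -0.95
 dist 0.2303 frac [-0.2758  1.0983 -0.2095] rot [ 0.0038  0.0046 -0.0058] tot; n 6 each [-0.046   0.183  -0.0349] [ 0.0006  0.0008 -0.001 ]
```

View pics/t22c.png

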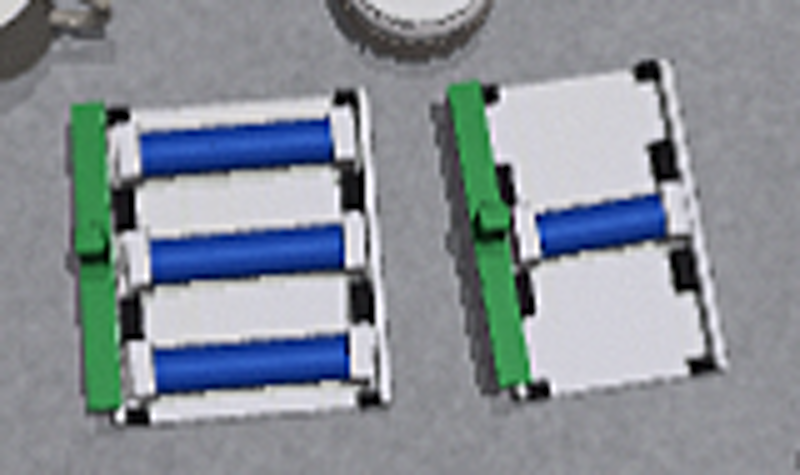

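View pics/s22.png

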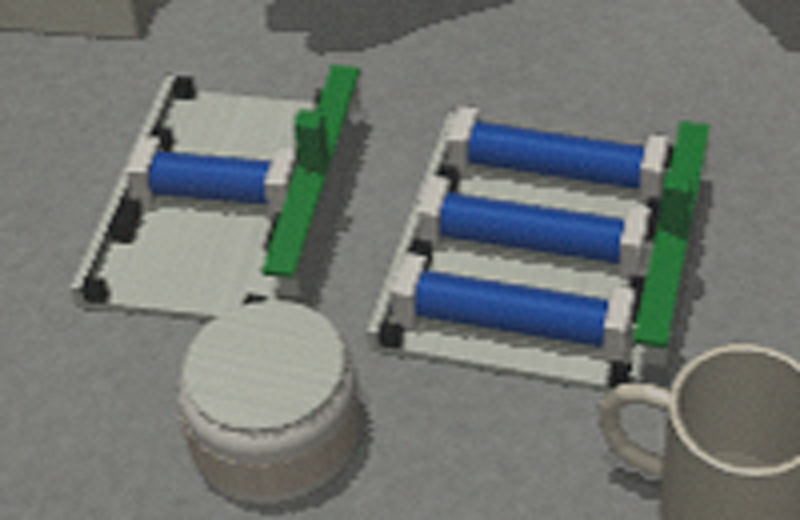

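```bash
python3 - <<'E'
from h import *
im,d=load('top');C=cloud('top',d)
hsv=cv2.cvtColor(im,cv2.COLOR_BGR2HSV)
m=cv2.inRange(hsv,(105,120,60),(122,255,255))
for nm,u,v in [('far',267,159),('mid',269,180),('near',270,202),('short',340,175)]:
    n,l,st,ce=cv2.connectedComponentsWithStats(m);i=l[v,u]
    k=np.argwhere(l==i);P=C[k[:,0],k[:,1]]
    # top ridge
    med=np.median(P[:,1]);
    print(nm,'z p90 +y half %.4f -y half %.4f'%(np.percentile(P[P[:,1]>med,2],75),np.percentile(P[P[:,1]<=med,2],75)))
f=lambda x,y:(int(round(x/5+220)),int(round(y/5+130)))
for nm,pts in {'far':[(125,150),(343,133)],'mid':[(135,258),(354,240)],'near':[(141,370),(360,352)],'short':[(524,232),(679,212)]}.items():
    for x,y in pts:
        u,v=f(x,y);print(nm,(u,v),C[v-1:v+2,u-1:u+2,2].round(4).ravel(),np.median(C[v-1:v+2,u-1:u+2,2]).round(4))
s,_=load('scene');crop(s,165,235,225,275,12,'s23.png');crop(im,315,155,365,195,15,'t23.png')
E
```

```text
far z p90 +y half 0.0346 -y half 0.0346
mid z p90 +y half 0.0346 -y half 0.0354
near z p90 +y half 0.0347 -y half 0.0346
short z p90 +y half 0.0341 -y half 0.0346
far (245, 160) [0.038  0.0367 0.0358 0.0362 0.0357 0.0331 0.0393 0.0369 0.0428] 0.0367
far (289, 157) [0.0392 0.0368 0.0328 0.0391 0.0421 0.0311 0.0421 0.0351 0.0405] 0.0391
mid (247, 182) [0.0388 0.0384 0.0356 0.0343 0.0354 0.0355 0.0418 0.0421 0.04  ] 0.0384
mid (291, 178) [0.0368 0.0399 0.0432 0.034  0.0326 0.0385 0.037  0.0361 0.0373] 0.037
near (248, 204) [0.0364 0.0319 0.0341 0.0381 0.0378 0.0356 0.0341 0.0368 0.0421] 0.0364
near (292, 200) [0.0341 0.0376 1.2249 0.0376 0.0378 0.0382 0.0356 0.0379 0.0363] 0.0376
short (325, 176) [0.0388 0.0389 0.0377 0.0391 0.0369 0.0337 0.038  0.0403 0.037 ] 0.038
short (356, 172) [0.0406 0.0399 0.0336 0.0355 0.0377 0.0362 0.0368 0.0334 0.0348] 0.0362
```

View pics/s23.png

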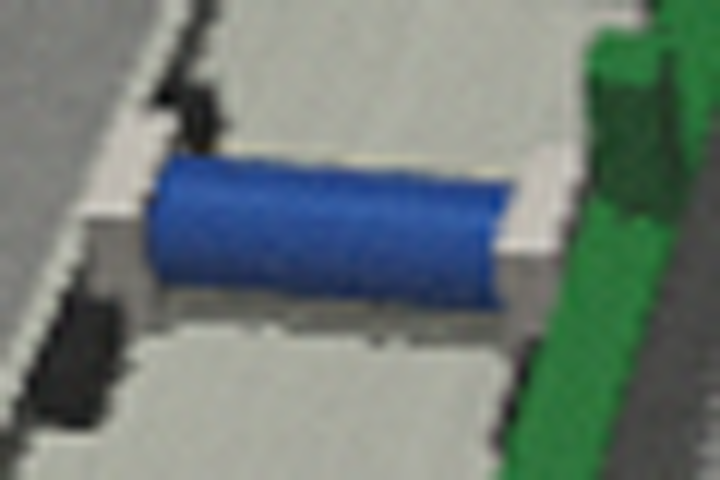

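View pics/t23.png

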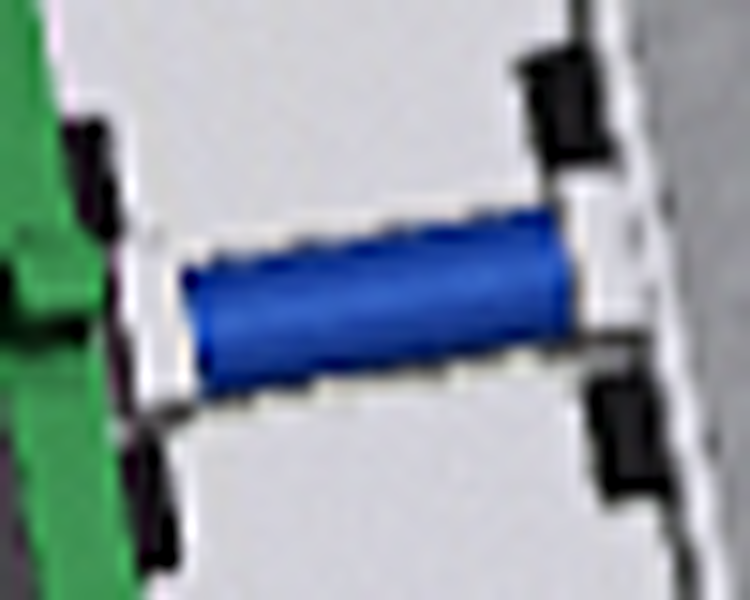

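All four lie level at the same height. The short one slid about 4 mm along its axis, but it is down between its teeth. Now the keepers: push each knob from behind with closed fingers.

```bash
python3 - <<'E'
from h import *
to([.6165,-.0750,.14],7.6)
E
```

```text
t=33.90 at [ 0.3888 -0.2372  0.1432] jaw 7.9 F [ 0.4 -0.2  0.8] gap 0.504 j6 -0.95
 dist 0.2796 frac [ 0.0223  1.2395 -0.646 ] rot [ 0.0038  0.0046 -0.0058] tot; n 7 each [ 0.0032  0.1771 -0.0923] [ 0.0005  0.0007 -0.0008]
```

drive_tool --commands '[0,0.175,-0.092,0,0,0,-1,0,0.175,-0.092,0,0,0,-1,0,0.175,-0.092,0,0,0,-1,0,0.175,-0.092,0,0,0,-1,0,0.175,-0.092,0,0,0,-1,0,0.175,-0.092,0,0,0,-1,0,0.15,-0.092,0,0,0,-1,0,0,0,0,0,0,-1,0,0,0,0,0,0,-1]'

```text
time: 34.8
tool_pos: [0.624, -0.0592, 0.1425]
tool_rot: [0.541, 0.463, 0.531, -0.46]
wrist_force: [-0.9, 0.1, 0.3]
finger_gap: 0.002
```

```bash
python3 - <<'E'
from h import *
to([.6165,-.0750,.058],7.6)
E
```

```text
t=34.80 at [ 0.624  -0.0592  0.1425] jaw 8.5 F [-0.9  0.1  0.3] gap 0.002 j6 -0.43
 dist 0.0863 frac [ 0.4226 -0.0538  0.0695] rot [ 0.0105  0.0047 -0.0075] tot; n 3 each [ 0.1409 -0.0179  0.0232] [ 0.0035  0.0016 -0.0025]
```

drive_tool --commands '[0.13,-0.04,0.03,0.01,0.004,-0.007,-1,0.13,-0.015,0.02,0,0,0,-1,0.12,-0.005,0.008,0,0,0,-1,0,0,0,0,0,0,-1]'

```text
time: 35.2
tool_pos: [0.6134, -0.0719, 0.0648]
tool_rot: [0.533, 0.465, 0.532, -0.465]
wrist_force: [-0.2, 0.9, -0.6]
finger_gap: -0.003
```

```bash
python3 - <<'E'
from h import *
to([.6165,-.0750,.058],7.6)
s,_=snap('scene');crop(s,140,180,260,300,6,'s24.png')
E
```

```text
t=35.20 at [ 0.6134 -0.0719  0.0648] jaw 7.7 F [-0.2  0.9 -0.6] gap -0.003 j6 -0.44
 dist 0.0081 frac [0.0343 0.013  0.0176] rot [ 0.0013  0.0009 -0.0011] tot; n 1 each [0.0343 0.013  0.0176] [ 0.0013  0.0009 -0.0011]
```

View pics/s24.png

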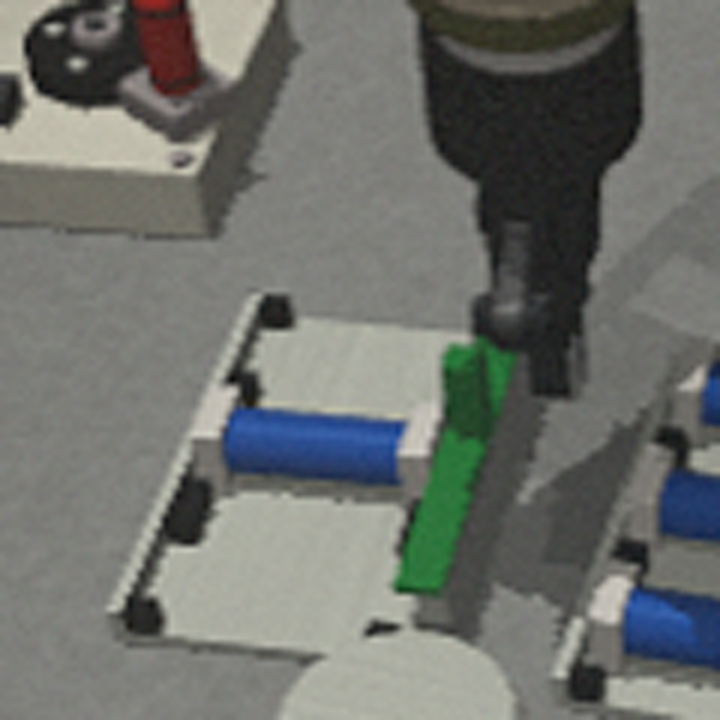

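drive_tool --commands '[0.022,0.013,0.03,0,0,0,-1,0,0.002,0.03,0,0,0,-1,0,0,0.03,0,0,0,-1,0,0,0,0,0,0,-1]'

```text
time: 35.65
tool_pos: [0.6219, -0.0914, 0.0664]
tool_rot: [0.536, 0.467, 0.529, -0.464]
wrist_force: [-0.9, 0.9, -0.1]
finger_gap: -0.002
```

```bash
python3 - <<'E'
from h import *
to([.6203,-.1041,.058],7.6)
E
```

```text
t=35.65 at [ 0.6219 -0.0914  0.0664] jaw 7.7 F [-0.9  0.9 -0.1] gap -0.002 j6 -0.47
 dist 0.0153 frac [ 0.0421 -0.0171  0.0618] rot [ 0.0013  0.0033 -0.0065] tot; n 1 each [ 0.0421 -0.0171  0.0618] [ 0.0013  0.0033 -0.0065]
```

drive_tool --commands '[0.02,-0.012,0.022,0,0,-0.004,-1,0,-0.003,0.022,0,0,0,-1,0,0,0.015,0,0,0,-1]'

```text
time: 35.95
tool_pos: [0.6208, -0.1039, 0.0631]
tool_rot: [0.535, 0.465, 0.53, -0.465]
wrist_force: [0.6, 1.6, 1.8]
finger_gap: -0.001
```

```bash
python3 - <<'E'
from h import *
to([.6203,-.1041,.062],7.6)
E
```

```text
t=35.95 at [ 0.6208 -0.1039  0.0631] jaw 7.7 F [0.6 1.6 1.8] gap -0.001 j6 -0.49
 dist 0.0013 frac [ 0.0056 -0.0028  0.0006] rot [ 0.0015  0.0032 -0.0033] tot; n 1 each [ 0.0056 -0.0028  0.0006] [ 0.0015  0.0032 -0.0033]
```

drive_tool --commands '[0,0,0.015,0,0,0,-1,0,0,0.01,0,0,0,-1]'

```text
time: 36.15
tool_pos: [0.6208, -0.1042, 0.0632]
tool_rot: [0.532, 0.467, 0.533, -0.463]
wrist_force: [0.7, 10.9, 3.3]
finger_gap: -0.0
```

drive_tool --commands '[0,0,0.015,0,0,0,-1,0,0,0.01,0,0,0,-1]'

```text
time: 36.35
tool_pos: [0.6208, -0.104, 0.0634]
tool_rot: [0.53, 0.469, 0.536, -0.46]
wrist_force: [0.4, 8.4, 2.1]
finger_gap: -0.001
```

Stalled at 10 N exactly at the expected stop. Back off and go over to the long keeper.

drive_tool --commands '[0,0,-0.06,0,0,0,-1,-0.1,0,-0.03,0,0,0,-1,-0.18,0,0,0,0,0,-1,-0.18,0,0,0,0,0,-1,0,0,0,0,0,0,-1]'

```text
time: 36.85
tool_pos: [0.6174, -0.0856, 0.1579]
tool_rot: [0.53, 0.468, 0.536, -0.461]
wrist_force: [0.6, -0.3, 1.0]
finger_gap: -0.001
```

```bash
python3 - <<'E'
from h import *
s,_=snap('scene');crop(s,140,200,260,300,6,'s25.png')
to([.6139,.1368,.14],3)
E
```

```text
t=36.90 at [ 0.6165 -0.0853  0.1553] jaw 7.9 F [-0.6  0.  -0.7] gap 0.005 j6 -0.47
 dist 0.2226 frac [ 0.0923  0.1398 -1.1005] rot [ 0.0542 -0.0092  0.0023] tot; n 6 each [ 0.0154  0.0233 -0.1834] [ 0.009  -0.0015  0.0004]
```

View pics/s25.png

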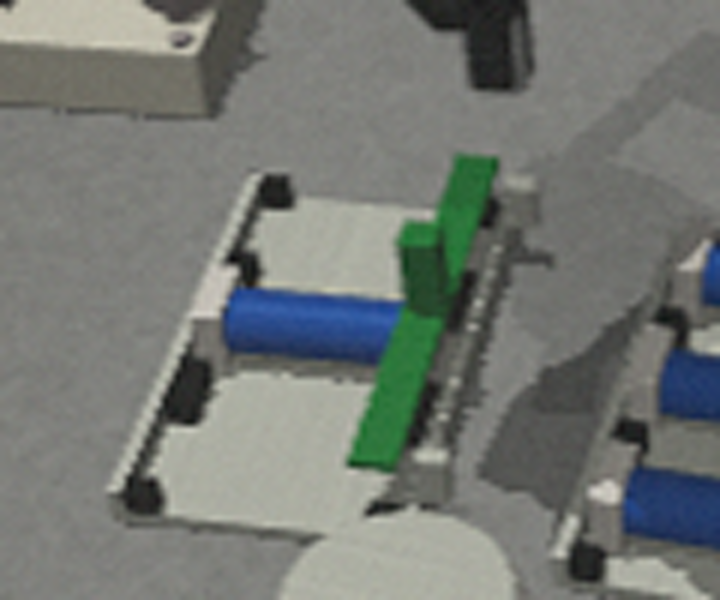

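drive_tool --commands '[0,0.023,-0.183,0,0,0,-1,0,0.023,-0.183,0,0,0,-1,0,0.023,-0.183,0,0,0,-1,0,0.023,-0.183,0,0,0,-1,0,0.023,-0.183,0,0,0,-1,0,0.023,-0.183,0,0,0,-1,0,0,0,0.05,-0.005,0,-1,0,0,0,0,0,0,-1]'

```text
time: 37.7
tool_pos: [0.6096, 0.1442, 0.1478]
tool_rot: [0.508, 0.483, 0.519, -0.49]
wrist_force: [0.5, 0.0, -0.6]
finger_gap: -0.001
```

```bash
python3 - <<'E'
from h import *
to([.6139,.1368,.062],3)
E
```

```text
t=37.70 at [0.6096 0.1442 0.1478] jaw 3.1 F [ 0.5  0.  -0.6] gap -0.001 j6 -0.01
 dist 0.0862 frac [0.4284 0.0273 0.0399] rot [ 0.0011 -0.0025  0.0115] tot; n 3 each [0.1428 0.0091 0.0133] [ 0.0004 -0.0008  0.0038]
```

drive_tool --commands '[0.13,0.02,0.025,0.001,-0.002,0.01,-1,0.13,0.004,0.004,0,0,0,-1,0.13,0.001,0,0,0,0,-1,0,0,0,0,0,0,-1]'

```text
time: 38.1
tool_pos: [0.6133, 0.1372, 0.0647]
tool_rot: [0.513, 0.484, 0.516, -0.486]
wrist_force: [-0.8, -0.1, -0.1]
finger_gap: -0.002
```

```bash
python3 - <<'E'
from h import *
to([.6155,.1068,.062],3)
s,_=snap('scene');crop(s,230,190,370,310,5.5,'s26.png')
E
```

```text
t=38.10 at [0.6133 0.1372 0.0647] jaw 3.4 F [-0.8 -0.1 -0.1] gap -0.002 j6 -0.03
 dist 0.0306 frac [0.0135 0.0023 0.1524] rot [ 0.0042 -0.0001  0.003 ] tot; n 1 each [0.0135 0.0023 0.1524] [ 0.0042 -0.0001  0.003 ]
```

View pics/s26.png

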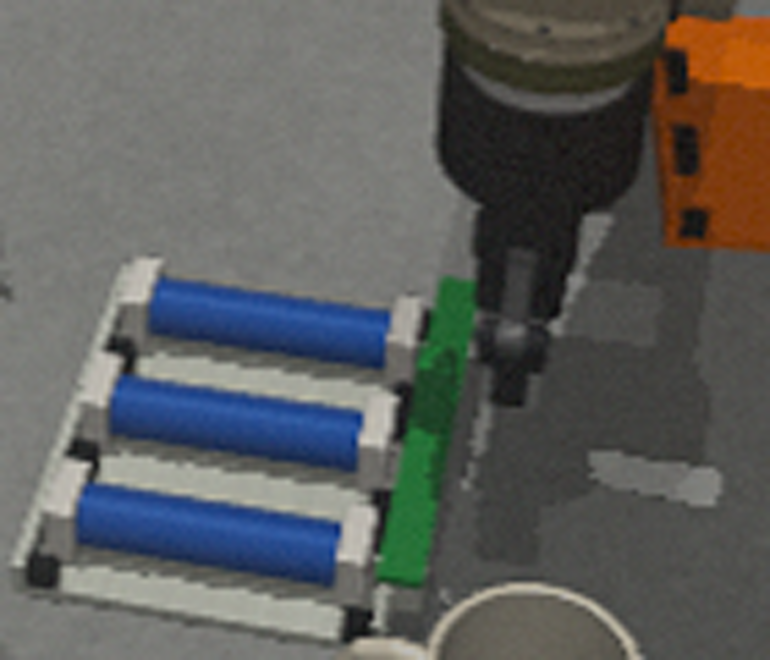

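drive_tool --commands '[0.008,0.002,0.03,0.003,0,0,-1,0,0,0.03,0,0,0,-1,0,0,0.03,0,0,0,-1,0,0,0.02,0,0,0,-1]'

```text
time: 38.55
tool_pos: [0.6175, 0.1135, 0.0687]
tool_rot: [0.514, 0.487, 0.513, -0.485]
wrist_force: [-0.5, 1.2, -1.2]
finger_gap: -0.001
```

```bash
python3 - <<'E'
from h import *
to([.6155,.1068,.062],3)
E
```

```text
t=38.55 at [0.6175 0.1135 0.0687] jaw 3.1 F [-0.5  1.2 -1.2] gap -0.001 j6 -0.06
 dist 0.0097 frac [ 0.0335 -0.0121  0.033 ] rot [ 0.0015 -0.0004 -0.0025] tot; n 1 each [ 0.0335 -0.0121  0.033 ] [ 0.0015 -0.0004 -0.0025]
```

drive_tool --commands '[0.02,-0.01,0.02,0,0,0,-1,0,0,0.02,0,0,0,-1,0,0,0.012,0,0,0,-1]'

```text
time: 38.85
tool_pos: [0.6164, 0.1093, 0.066]
tool_rot: [0.512, 0.492, 0.515, -0.48]
wrist_force: [1.7, 12.9, -3.0]
finger_gap: -0.001
```

drive_tool --commands '[0,0,0.014,0,0,0,-1,0,0,0.012,0,0,0,-1]'

```text
time: 39.05
tool_pos: [0.6164, 0.1093, 0.0661]
tool_rot: [0.51, 0.495, 0.517, -0.477]
wrist_force: [-0.0, 12.8, -0.1]
finger_gap: 0.001
```

drive_tool --commands '[0,0,0.014,0,0,0,-1,0,0,0.012,0,0,0,-1]'

```text
time: 39.25
tool_pos: [0.6164, 0.1094, 0.0662]
tool_rot: [0.509, 0.497, 0.52, -0.473]
wrist_force: [1.2, 12.6, -0.9]
finger_gap: -0.0
```

Stalled 2.5 mm before the expected stop. Back off and measure.

drive_tool --commands '[0,0,-0.06,0,0,0,-1,-0.1,0,-0.05,0,0,0,-1,-0.18,0,0,0,0,0,-1,-0.18,0,0,0,0,0,-1,-0.1,-0.22,0,0,0,0,-1,0,-0.22,0,0,0,0,-1,0,-0.22,0,0,0,0,-1,0,-0.22,0.1,0,0,0,-1,0,-0.22,0.2,0,0,0,-1,0,0,0.2,0,0,0,-1,0,0,0.2,0,0,0,-1,0,0,0,0,0,0,-1]'

```text
time: 40.45
tool_pos: [0.4004, -0.02, 0.1763]
tool_rot: [0.514, 0.495, 0.517, -0.473]
wrist_force: [0.8, 1.3, 0.2]
finger_gap: -0.001
```

```bash
python3 - <<'E'
from h import *
im,_=snap('top','t27.png');rollers(im)
crop(im,226,140,306,220,7.4,'t27a.png');crop(im,303,134,373,216,7.2,'t27b.png')
s,_=snap('scene');crop(s,140,210,340,340,4,'s27.png')
to([.6,0,.2])
E
```

```text
[133.  92.] c [0.8921 0.4178] len 0.115 axis ang 89.7
[267. 159.] c [0.6767 0.0311] len 0.106 axis ang 93.1
[340. 175.] c [ 0.627  -0.1705] len 0.069 axis ang 98.9
[269. 180.] c [0.6157 0.0262] len 0.107 axis ang 93.6
[270. 202.] c [0.5542 0.0254] len 0.106 axis ang 93.1
t=40.55 at [ 0.4001 -0.0171  0.1762] jaw 3.7 F [ 0.3 -0.3  0.9] gap -0.002 j6 -0.44
 dist 0.202 frac [-0.0992  1.0048 -0.0227] rot [ 0.0002 -0.0168 -0.0121] tot; n 6 each [-0.0165  0.1675 -0.0038] [ 0.     -0.0028 -0.002 ]
```

View pics/t27a.png

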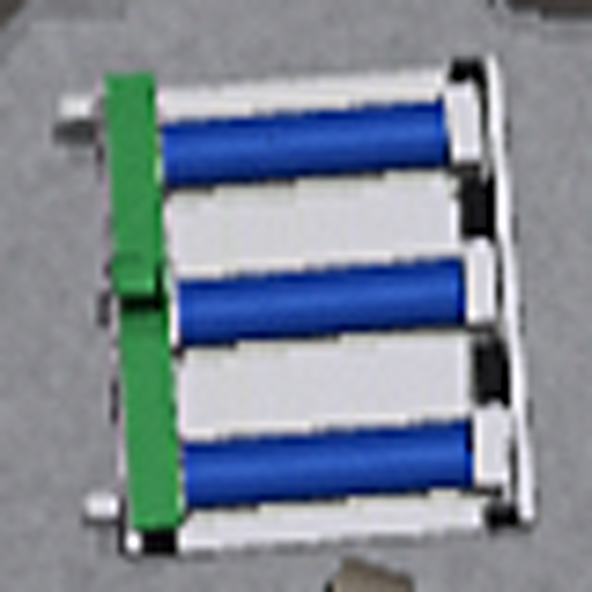

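View pics/t27b.png

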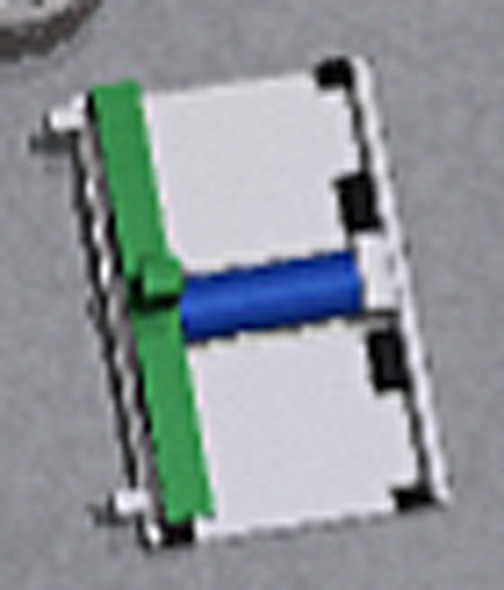

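View pics/s27.png

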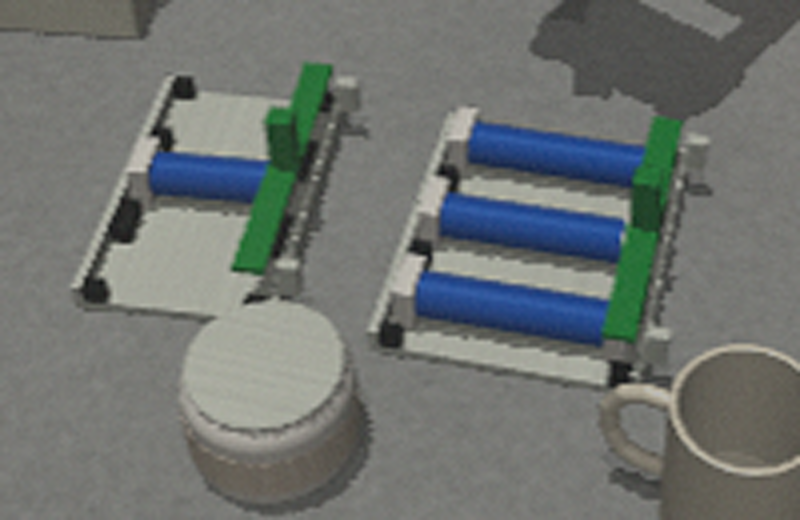

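```bash
python3 - <<'E'
from h import *
a=cv2.imread('pics/top0.png');b=cv2.imread('pics/t27.png');c=cv2.imread('pics/t22.png')
def g(im,x0,y0,x1,y1,yaw):
    h=cv2.cvtColor(im,cv2.COLOR_BGR2HSV);m=cv2.inRange(h,(50,90,40),(75,255,255))
    v,u=np.nonzero(m[y0:y1,x0:x1]);P=np.array([onz('top',p+x0,q+y0,.044)[:2] for p,q in zip(u,v)])
    Y=np.array([-np.sin(np.radians(yaw)),np.cos(np.radians(yaw))])
    t=P@Y
    return len(u),t.mean().round(4),np.percentile(t,[10,50,90]).round(4)
for n,box,yaw in(('long',(226,135,300,222),3.0),('short',(303,130,373,220),7.6)):
    for im in(a,c,b): print(n,g(im,*box,yaw))
E
```

```text
long (400, np.float64(0.0759), array([0.0685, 0.0758, 0.0832]))
long (403, np.float64(0.0759), array([0.0685, 0.0758, 0.0832]))
long (394, np.float64(0.059), array([0.0519, 0.059 , 0.0661]))
short (413, np.float64(-0.1866), array([-0.1942, -0.1866, -0.1789]))
short (414, np.float64(-0.1865), array([-0.1941, -0.1865, -0.1788]))
short (393, np.float64(-0.2035), array([-0.2107, -0.2036, -0.1962]))
```

```bash
python3 - <<'E'
from h import *
a=cv2.imread('pics/top0.png');b=cv2.imread('pics/t27.png')
dd=cv2.absdiff(a,b).max(2)
for n,(x0,y0,x1,y1) in dict(mug=(195,105,245,145),tub=(283,103,323,143),spray=(395,125,432,163),driver=(122,140,150,210)).items(): print(n,dd[y0:y1,x0:x1].mean().round(1),np.percentile(dd[y0:y1,x0:x1],99))
p=b[195:285,370:460];cv2.imwrite('pics/f1.png',np.hstack([cv2.resize(p,(400,400),interpolation=2),cv2.resize(cv2.imread('pics/s27.png'),(400,400)) if 0 else cv2.resize(load('scene')[0][150:240,100:190],(400,400),interpolation=2)]))
_,d=load('top');C=cloud('top',d)
h=cv2.cvtColor(b,cv2.COLOR_BGR2HSV);m=(cv2.inRange(h,(0,150,150),(8,255,255))|cv2.inRange(h,(174,150,150),(180,255,255)))
v,u=np.nonzero(m[195:285,370:460]);print(u.mean()+370,v.mean()+195,np.percentile(C[v+195,u+370,2],[50,80,95]))
E
```

```text
mug 3.6 9.0
tub 3.7 8.0
spray 3.6 9.0
driver 3.7 9.0
400.3888888888889 230.38888888888889 [0.10532702 0.10679802 0.10908249]
```

View pics/t27.png

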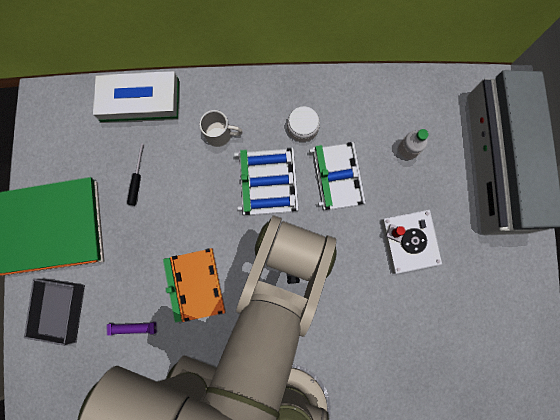

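View pics/f1.png

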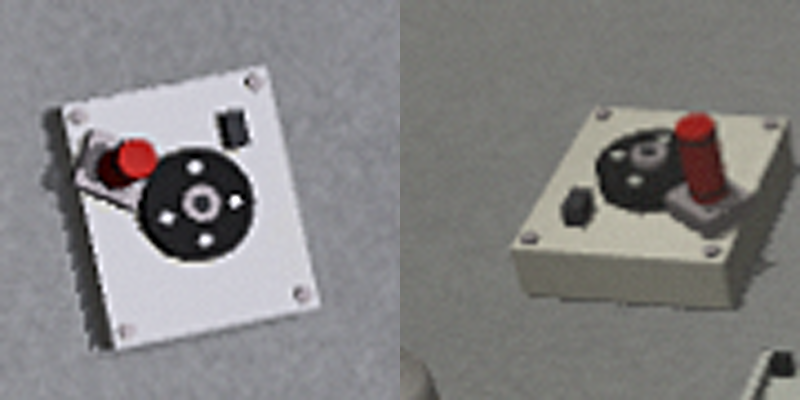

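Top and scene pictures show the following:
- The pin is standing home at (400,230), with its top at about 0.105 m, and the wheel is held.
- Three long rollers are at (267,159), (269,180) and (270,202), and the short one is at (340,175).
- Both keepers are over the roller ends.
- The mug, tub, bottle and screwdriver regions are unchanged.
- No other blue roller is in view in any arm pose, and the arm is clear.

Handing in.

```bash
python3 - <<'E'
from h import *
print(env.get_obs()['time'],env.get_obs()['wrist_force'].round(1));print(env.close_job())
E
```

```text
40.55 [ 0.3 -0.3  0.9]
the job is handed in; nothing more can be done
None
```

The job is done and handed in at 40.6 s. I turned the wheel by its pin to the lock hole, pushed the pin home and let go. Then I laid the three long rollers and the one short roller found on the counter in their saddles and slid both keepers in.

**Last checks:**
- **Pin:** when I pressed on it, its top stood at z = 0.104 m, the fully-home height. In the last pictures the wheel is still held and depth reads about 0.105 m.
- **Rollers:** all four are level, with end-block tops at about 37 mm (36 nominal).
- **Bystanders:** the mug, bottle, tub and screwdriver show no change in the pictures.

**What disagreed:**
- **Short roller:** it lies about 4–5 mm along its axis toward the far cheek. It is down between its teeth and its near end is under the keeper.
- **Keeper travel:** both keepers stopped hard at 8–13 N against 1.5 N friction, but the pictures measure about 17 mm of travel, not 18. The long one stopped about 2.5 mm before my first estimate, though comparing pictures gave both the same travel, so I take both as at their stops.
- **Pin push:** pushing the pin home peaked at 93 N at the wrist, below the 120 N limit.

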